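# Clear the slide-drying deck with the squeegee

### The arm

A 7-joint arm with a two-finger parallel gripper is mounted at the origin on the work surface. World frame = base frame: x ahead of the robot, y to its left, z up, the work surface at z = 0. Lengths are in m, angles in rad, forces in N, time in s.
With the tool pointing down it reaches from about 0.35 to 0.775 m from the base axis. Payload 3.1 kg.
Tool frame: the origin (TCP) lies midway between the tips of the shut fingers; the grasp point (between the pads) lies 19 mm behind it; z points along the fingers, y is the line along which they close (so a half turn about z gives the same grasp; the last joint's range is limited). The gripper opens to 85 mm and grips with 20 to 120 N. Pads are 22 mm wide; open, the fingers measure 114 mm over their backs; the gripper's body (76 mm by 85 mm) begins 54 mm behind the grasp point. The pads swing forward as they close: fully open they stand 13 mm farther back than shut.
Start: joints at [-1.34, 0.311, 0.014, 1.512, -0.004, 1.319, -0.027], TCP at [0.148, 0.53, 0.231] pointing down, gripper open.
Joint ranges: [-2.7, 2.7], [-0.3, 1.91], [-1.27, 1.3], [0.12, 2.57], [-1.44, 4.58], [0.2, 2.03], [-3.05, 3.05]. Speed limits (rad/s): [2.79, 2.79, 3.14, 3.14, 3.14, 3.14, 3.14].

### API

Orientations are given as a 3x3 rotation matrix whose columns are the frame's x, y, z axes.
In Python, from cell import manip gives the robot as it stands. The module is installed in compiled form; this text tells all that it offers.
- The arm moves only by the shell command python3 -m handwheel 'ROWS'. ROWS is JSON, a list of rows, each a list of 5 numbers: the shift along the tool's x, y, z in m, then the turn about the tool's z in degrees, then the opening, from 0 (shut) to 1 (fully open). In form: [[x, y, z, turn, gripper], ...]. A call has 1 to 20 rows; each row is the pose to reach, as a shift and turn from the pose commanded when the call began, along the tool's axes at that moment; what a row does not reach only later rows make up. A row lasts 1/10 s, in which the tool goes at most 50 mm and 8.59 degrees, less where a joint would pass 70% of its speed; a pose out of reach is approached as far as the arm can. A call with a gripper value outside its range is refused whole. The fingers move at their own pace and stop on an object; the grip force is fixed at half the most. Time passes only in rows, so rows that repeat a pose let the fingers close. It gives the time, the measured TCP pose, the force, the opening and the grip force at its end, in the units of the state.
- manip.get_state(): the state, without advancing time (a new reading comes with each control period).
- manip.camera(name): name is "side" or "top" or "wrist"; returns the picture (420x560x3 uint8, red, green, blue); there is no depth.
- manip.calibration(name): a dict with "fx", "fy", "cx", "cy" (pixels), "extrinsics" (4x4, takes a point from world to camera coordinates). Camera axes: x right, y down, z forward; pixel columns grow to the right and rows downward; lengths in m; the calibration is good to about 2 mm. A picture is of the moment at which its call begins: read the wrist's pose just before it. calibration takes no time and is no camera call; for the wrist camera it gives the pose at the moment of the call.
- manip.finish_job(): hands the job in; it is judged then, once.
The state is a dict: "t": time; "q": joint angles; "qvel": joint speeds; "tau": joint torques, N m; "tool_pos": TCP position; "tcp_rot": TCP orientation; "wrist_force": force on the tool from outside, world axes, zero at the start; "ft_torque": the same for the moment, N m; "opening": finger opening in m; "finger_force": force on a finger pad.
Only numpy, scipy, OpenCV 4.12 (cv2) and the standard library are available. Lean on these libraries where they do the work, as an engineer would, in place of code of your own. Each camera call takes 0.05 s, during which the arm holds its last target. There are 200 camera calls.

### The job

First move every sample pot from the drying deck onto the absorbent pad; then pull the deck's gate all the way down, take the squeegee and sweep it along the whole deck from the end wall to the gate, pressed down steadily with its sprung sole about halfway in all the way, so that all used slide mailers drop into the discard tray. Do not touch the used mailers with the gripper. Put the squeegee back standing on its mat, push the gate fully shut again, and leave everything else on the bench where it is.

Things in the scene. Friction and masses are not known exactly. Their poses are not given: they have to be found in the camera images.
- deck: Fixed steel drying deck. Origin at bench level under its middle; own x runs along it away from the gate, own y points to the robot's side, z up. Flat top at z 120 mm; x -182.5 (gate end) to +182.5 mm (end wall), y -83 to +83 mm inside; side and end walls 6 mm thick, 20 mm high. Beyond the gate a fixed open discard tray on the bench, x -185 to -375 mm, 176 mm wide, rim 50 mm high.
- gate (a joint): Angle (rad) of the gate: flap 46 mm high, 162 mm wide, hinged at its bottom edge at the deck's gate end, swings outwards over the tray. 0 upright, shut; 1.57 level; 2.7 stop, hanging steeply into the tray as a chute. Stiff hinge (0.1 N m), stays where left. A round bar 12 mm thick, parallel to the hinge, along its top edge sticks out 75 mm past the lane on the deck's +y side.
- gate_grip (a point): Point on the axis of the gate's bar, near its free end (28 mm from the tip, 41 mm outside the deck's side wall, robot's side). Free all round: can be pinched from above at any gate angle. 50 mm from the hinge line.
- gate_hinge (a point): Fixed point on the gate's hinge line level with gate_grip, 120 mm over the bench, axes as the deck. With the gate shut the bar's axis is 50 mm above it and 3 mm to the deck's -x; it circles this point as the gate moves.
- tray_floor (a point): Centre of the discard tray's inner floor (4 mm over the bench), axes as the deck. Inside 182 mm along x, 168 mm along y, 46 mm deep.
- pad: White absorbent pad with blue edges, fixed on the bench in front of the deck; 120 mm (own x) by 240 mm (own y), 3 mm thick. Origin: centre of its underside.
- mat: Black rubber mat, the squeegee's rest, fixed on the bench; 200 mm (own x) by 120 mm (own y), 4 mm thick. Origin: centre of its underside.
- squeegee: Grey squeegee block, about 200 g, stands by itself. Origin: centre of its underside (sole fully out); x along its 150 mm length, z up. Grip ridge on top 110 mm long, 26 mm thick (y), z 48 to 88 mm; bridge 146 x 40 mm, z 34 to 48; black sprung sole 150 x 44 mm, z 0 to 18. Hold by the ridge, sweep along its own y, either way.
- sole (a joint): How far the sprung sole is pushed up into the squeegee (m): 0 = out, 0.014 = solid on its stop. About 2 N starts it moving, then 500 N/m (6 N at 8 mm). Under the squeegee's own weight it hardly gives.
- sole_bottom (a point): Centre of the sole's underside (rides up with the sole); axes as the squeegee.
- pot1: Square sample pot, 46 x 46 mm, 60 mm high, clear with brownish content and white lid, 60 to 130 g, stands upright on the deck at first. Origin: centre of its underside, z up through the lid. There are 1 to 3 pots; absent ones read None.
- pot2: Square sample pot, 46 x 46 mm, 60 mm high, clear with brownish content and white lid, 60 to 130 g, stands upright on the deck at first. Origin: centre of its underside, z up through the lid. There are 1 to 3 pots; absent ones read None.
- pot3: Square sample pot, 46 x 46 mm, 60 mm high, clear with brownish content and white lid, 60 to 130 g, stands upright on the deck at first. Origin: centre of its underside, z up through the lid. There are 1 to 3 pots; absent ones read None.
- mailer1: Used slide mailer: flat white plastic case 28 (own x) x 70 (own y) x 14 mm (z), 30 g, lying on the deck at first. Origin: centre of its underside. There are 2 to 5; absent ones read None.
- mailer2: Used slide mailer: flat white plastic case 28 (own x) x 70 (own y) x 14 mm (z), 30 g, lying on the deck at first. Origin: centre of its underside. There are 2 to 5; absent ones read None.
- mailer3: Used slide mailer: flat white plastic case 28 (own x) x 70 (own y) x 14 mm (z), 30 g, lying on the deck at first. Origin: centre of its underside. There are 2 to 5; absent ones read None.
- mailer4: Used slide mailer: flat white plastic case 28 (own x) x 70 (own y) x 14 mm (z), 30 g, lying on the deck at first. Origin: centre of its underside. There are 2 to 5; absent ones read None.
- mailer5: Used slide mailer: flat white plastic case 28 (own x) x 70 (own y) x 14 mm (z), 30 g, lying on the deck at first. Origin: centre of its underside. There are 2 to 5; absent ones read None.
- reagent_bottle: Bystander: amber bottle, 60 mm across, 150 mm high, loose on the bench; leave alone. Origin: centre of its underside.
- beaker: Bystander: glass beaker, 70 mm across, 85 mm high, loose on the bench; leave alone. Origin: centre of its underside.
- petri_dish: Bystander: flat round dish, 84 mm across, 16 mm high, loose on the bench; leave alone. Origin: centre of its underside.
- wipes_tub: Bystander: round tub, 84 mm across, 120 mm high, loose on the bench; leave alone. Origin: centre of its underside.
- timer: Bystander: black timer box 50 x 70 x 22 mm, loose on the bench; leave alone. Origin: centre of its underside.
Things that resemble listed ones, but are neither listed nor needed, are in the scene too. Leave any green or yellow look-alike of the mailer3 alone. Leave any green look-alike of the squeegee alone.

How it is judged:
By the outcome, as a careful person would: the job done as asked, in the order asked, and still so for the second after the job is handed in, with the robot touching nothing.
Of pot1, pot2, pot3 only 1 to 3 are there at a start; the rules pass over those that are not, and their reading is None.
Of mailer1, mailer2, mailer3, mailer4, mailer5 only 2 to 5 are there at a start; the rules pass over those that are not, and their reading is None.
At some moment in a run one of pot1, pot2, pot3 may be knocked a few centimetres aside while the robot is not near it.
Once in a run the grip may slacken for a moment while it holds something.
It also fails if it takes over 210 s, if anything falls off the work surface, if the arm or the gripper's body presses on something with over 40 N, if the wrist force passes 120 N, or if a joint passes its speed limit or range.

## Working session

There is one attempt and no reset: what is moved stays moved. The work goes in short steps, Python scripts to look and compute and a shell command to move; the robot and the scene stay as the last step left them, time stands still between calls to the robot, and variables do not carry over. Pictures are saved under pics/ and viewed, at most 14 in all, crops included, and the job is handed in when it is done.

```bash
mkdir -p pics; python3 - <<'E'
from cell import manip
import cv2,numpy as np
s=manip.get_state(); print(s)
for n in ("top","side"):
    im=manip.camera(n); cv2.imwrite(f"pics/{n}0.png",cv2.resize(im[:,:,::-1],(784,588)))
    np.save(f"pics/{n}0.npy",im)
    print(n,manip.calibration(n))
print(manip.calibration("wrist"))
E
```

```text
{'t': 0.0, 'q': array([-1.33969785,  0.3117203 ,  0.01398235,  1.51306687, -0.00441966,
        1.31920688, -0.02718974]), 'qvel': array([-0.00035448, -0.00079513,  0.00087214,  0.00218597,  0.00128402,
       -0.000598  , -0.00105418]), 'tau': array([ 1.16006055e-05, -3.79915667e+01,  1.46185826e-01, -2.30588329e+01,
        1.22870135e-02,  1.33532623e-02,  1.08404571e-06]), 'tool_pos': array([0.14796371, 0.52895753, 0.23022004]), 'tcp_rot': array([[-9.63045289e-01,  2.69338913e-01, -5.66160337e-04],
       [ 2.69339498e-01,  9.63042541e-01, -2.30189183e-03],
       [-7.47525533e-05, -2.36931542e-03, -9.99997190e-01]]), 'wrist_force': array([-0.23519247, -0.03114626, -0.26796148]), 'ft_torque': array([-0.0510936 , -0.01906382, -0.0307812 ]), 'finger_force': 0.0, 'opening': 0.08536310843504862}
top {'fx': 443.1557142982246, 'fy': 443.1557142982246, 'cx': 272.35137312063097, 'cy': 211.520378576044, 'extrinsics': array([[ 0.01805103, -0.9997706 ,  0.011529  ,  0.00723154],
       [-0.99291791, -0.01927913, -0.11722774,  0.52902304],
       [ 0.11742312, -0.00933127, -0.99303814,  1.23358352],
       [ 0.        ,  0.        ,  0.        ,  1.        ]])}
side {'fx': 505.44923969703444, 'fy': 505.44923969703444, 'cx': 277.8682495131581, 'cy': 212.52584717444677, 'extrinsics': array([[-0.82592263, -0.56369181, -0.01016644,  0.42121466],
       [-0.39961691,  0.59804936, -0.69472534,  0.25344174],
       [ 0.39769101, -0.56972669, -0.71920328,  1.67800359],
       [ 0.        ,  0.        ,  0.        ,  1.        ]])}
{'fx': 307.6140812936263, 'fy': 307.6140812936263, 'cx': 284.17024943645623, 'cy': 204.86860221675514, 'extrinsics': array([[ 0.27036021,  0.96275523, -0.00277738, -0.54751554],
       [ 0.93034072, -0.26051311,  0.25806794, -0.0339481 ],
       [ 0.24773272, -0.07235522, -0.96612278,  0.37836397],
       [ 0.        ,  0.        ,  0.        ,  1.        ]])}
```

View pics/top0.png

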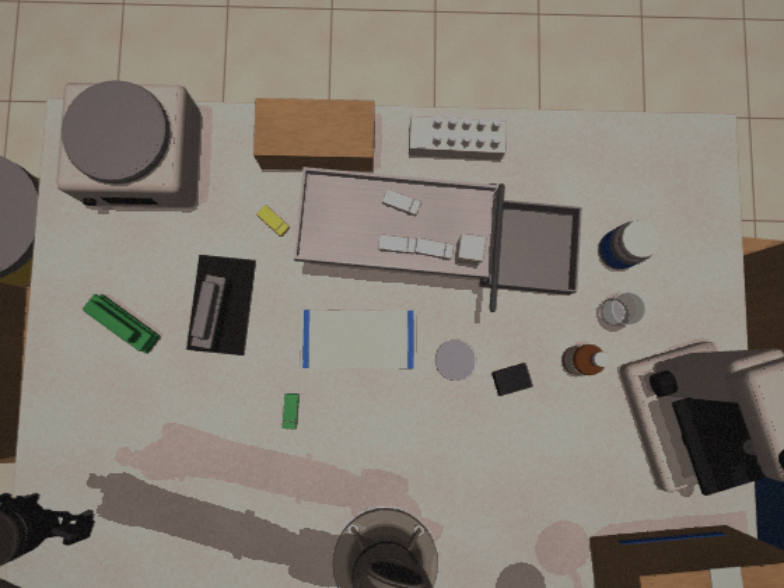

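View pics/side0.png

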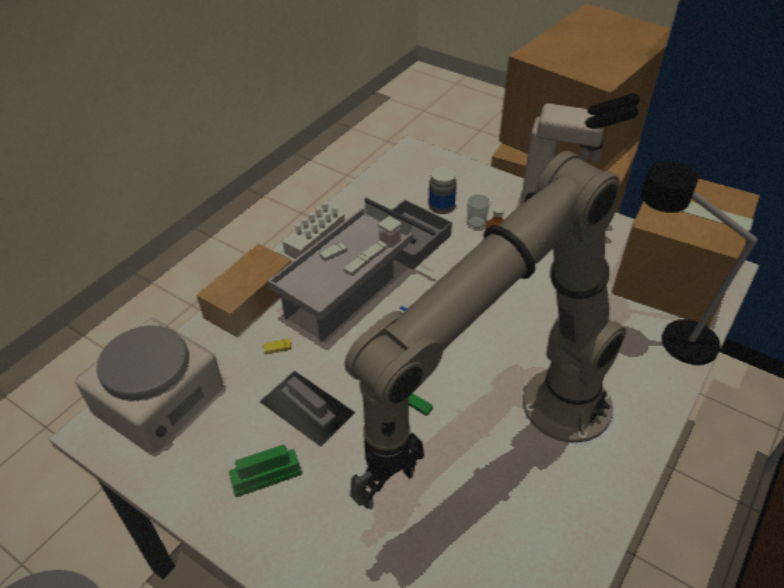

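The top view shows one pot at (471,248), three white mailers at (402,203), (396,243) and (433,248), and the gate bar from (500,186) to (493,308). The squeegee is on its mat at (208,310), and the pad is at (358,339). The side view agrees. I'll take an enlarged crop for precise picks.

```bash
cat > h.py <<'E'
import numpy as np, cv2
from cell import manip
def ray(c,u,v):
    E=c["extrinsics"];R=E[:3,:3];o=-R.T@E[:3,3]
    d=R.T@np.array([(u-c["cx"])/c["fx"],(v-c["cy"])/c["fy"],1.]);return o,d/np.linalg.norm(d)
def onz(c,u,v,z):
    o,d=ray(c,u,v);return o+d*(z-o[2])/d[2]
def proj(c,P):
    P=np.atleast_2d(P);E=c["extrinsics"];Q=P@E[:3,:3].T+E[:3,3]
    return np.c_[c["fx"]*Q[:,0]/Q[:,2]+c["cx"],c["fy"]*Q[:,1]/Q[:,2]+c["cy"]]
def tri(obs):
    A=np.zeros((3,3));b=np.zeros(3)
    for c,u,v in obs:
        o,d=ray(c,u,v);M=np.eye(3)-np.outer(d,d);A+=M;b+=M@o
    p=np.linalg.solve(A,b)
    return p,[np.linalg.norm((np.eye(3)-np.outer(ray(c,u,v)[1],ray(c,u,v)[1]))@(p-ray(c,u,v)[0])) for c,u,v in obs]
E
python3 - <<'E'
import numpy as np,cv2
a=np.load("pics/top0.npy")[:,:,::-1]
c=a[110:280,200:424]; c=cv2.convertScaleAbs(c,alpha=1.2)
cv2.imwrite("pics/topc.png",cv2.resize(c,None,fx=3.5,fy=3.5,interpolation=cv2.INTER_CUBIC))
b=np.load("pics/side0.npy")[:,:,::-1]
c=b[130:270,180:340]; cv2.imwrite("pics/sidec.png",cv2.resize(c,None,fx=4,fy=4,interpolation=cv2.INTER_CUBIC))
E
```

```text
(no output)
```

View pics/topc.png

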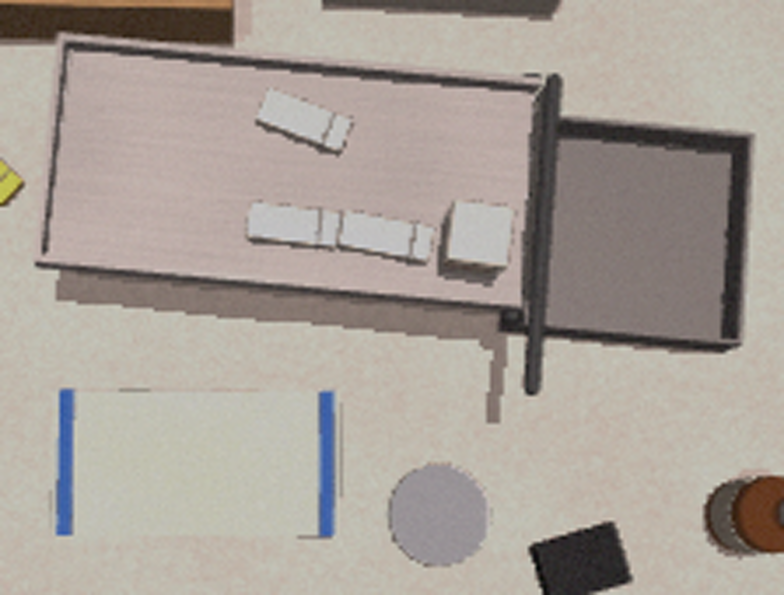

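View pics/sidec.png

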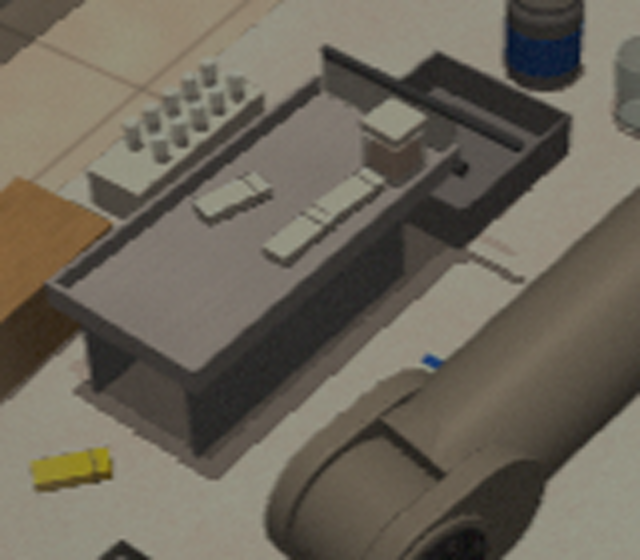

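```bash
python3 - <<'E'
from h import *
np.set_printoptions(precision=4,suppress=True)
T=manip.calibration("top");S=manip.calibration("side")
t=lambda x,y:(T,200+x/3.5,110+y/3.5)
s=lambda x,y:(S,180+x/4,130+y/4)
for n,a,b in [("endfar",(64,34),(48,287)),("endnear",(38,264),(193,380)),("lid",(480,230),(395,115)),("barfar",(555,78),(328,50)),("barnear",(533,388),(460,166))]:
    print(n,*tri([t(*a),s(*b)]))
for n,a in [("endfar",(64,34)),("endnear",(38,264)),("gatefar",(545,75)),("gatenear",(522,305))]: print(n,onz(*t(*a),.14))
print("lid",onz(*t(480,230),.18))
for c in [(450,201),(514,204),(505,269),(443,265)]: print("lidc",onz(*t(*c),.18))
print("barfar",onz(*t(555,78),.17),"barnear",onz(*t(533,388),.17))
for c in [(60,390),(334,390),(333,537),(56,535)]: print("pad",onz(*t(*c),.003))
for c in [(305,226),(430,260)]: print("mail",onz(*t(*c),.134))
f=lambda x,y:(T,x/1.4,y/1.4)
for c in [(199,256),(255,260),(243,354),(187,349)]: print("mat",onz(*f(*c),.004))
for c in [(204,278),(218,280),(204,346),(192,344)]: print("ridge",onz(*f(*c),.088))
E
```

```text
endfar [0.7638 0.1682 0.1257] [np.float64(0.0006906391734558226), np.float64(0.0006906391734559023)]
endnear [0.5857 0.1833 0.1243] [np.float64(0.0014682551964293297), np.float64(0.0014682551964292744)]
lid [ 0.605  -0.1456  0.1786] [np.float64(0.0015300486555088477), np.float64(0.0015300486555087358)]
barfar [ 0.7239 -0.2037  0.165 ] [np.float64(0.0018674084761243358), np.float64(0.0018674084761244167)]
barnear [ 0.5185 -0.1763  0.1357] [np.float64(0.027064744098218924), np.float64(0.02706474409821906)]
endfar [0.7597 0.1668 0.14  ]
endnear [0.5816 0.1805 0.14  ]
gatefar [ 0.7354 -0.2004  0.14  ]
gatenear [ 0.5578 -0.1824  0.14  ]
lid [ 0.6061 -0.1446  0.18  ]
lidc [ 0.6271 -0.1227  0.18  ]
lidc [ 0.6259 -0.1694  0.18  ]
lidc [ 0.5777 -0.1628  0.18  ]
lidc [ 0.5798 -0.1178  0.18  ]
barfar [ 0.724  -0.2019  0.17  ] barnear [ 0.4925 -0.1848  0.17  ]
pad [0.5    0.1768 0.003 ]
pad [ 0.5044 -0.0508  0.003 ]
pad [ 0.3829 -0.0515  0.003 ]
pad [0.3804 0.1761 0.003 ]
mail [ 0.6158 -0.0193  0.134 ]
mail [ 0.5917 -0.114   0.134 ]
mat [0.6091 0.3996 0.004 ]
mat [0.603  0.2824 0.004 ]
mat [0.4068 0.2988 0.004 ]
mat [0.4149 0.414  0.004 ]
ridge [0.5509 0.3633 0.088 ]
ridge [0.5475 0.336  0.088 ]
ridge [0.419  0.3565 0.088 ]
ridge [0.4224 0.3797 0.088 ]
```

```bash
cat >> h.py <<'E'
def go(p,yaw=None):
    """shift in tool axes and turn (deg) to TCP p with tool y at world yaw (deg, mod 180)"""
    s=manip.get_state();R=s["tcp_rot"];d=R.T@(np.array(p)-s["tool_pos"])
    cur=np.degrees(np.arctan2(R[1,1],R[0,1]));out=[]
    if yaw is not None:
        t=-(yaw-cur);out=[(t+90)%180-90]
    print("shift",np.round(d,4),"turn",np.round(out,1),"t",round(s["t"],2),"F",np.round(s["wrist_force"],1),"open",round(s["opening"],4),"q7",round(s["q"][6],2))
E
python3 - <<'E'
from h import *
c=manip.calibration("wrist");E=c["extrinsics"];s=manip.get_state()
print(s["tcp_rot"].T@(-E[:3,:3].T@E[:3,3]-s["tool_pos"]))
go([.56,-.13,.34],-4.)
E
```

```text
[ 0.06427303 -0.00103249 -0.14246943]
shift [-0.5743 -0.524  -0.1085] turn [78.4] t 0.1 F [-0.7  0.5 -0.8] open 0.0852 q7 -0.03
```

```bash
python3 -m handwheel '[[0,0,-0.1,0,1],[0,0,-0.1,0,1],[-0.05,-0.045,-0.108,8,1],[-0.1,-0.09,-0.108,14,1],[-0.14,-0.13,-0.108,20,1],[-0.18,-0.165,-0.108,26,1],[-0.22,-0.2,-0.108,32,1],[-0.26,-0.24,-0.108,38,1],[-0.3,-0.275,-0.108,44,1],[-0.34,-0.31,-0.108,50,1],[-0.38,-0.345,-0.108,56,1],[-0.42,-0.38,-0.108,62,1],[-0.46,-0.42,-0.108,68,1],[-0.5,-0.455,-0.108,74,1],[-0.54,-0.49,-0.108,78,1],[-0.574,-0.524,-0.108,78.4,1],[-0.574,-0.524,-0.108,78.4,1],[-0.574,-0.524,-0.108,78.4,1],[-0.574,-0.524,-0.108,78.4,1],[-0.574,-0.524,-0.108,78.4,1]]'
python3 - <<'E'
from h import *
go([.56,-.13,.34],-4.)
c=manip.calibration("wrist");im=manip.camera("wrist");np.save("pics/w1.npy",im);np.save("pics/w1c.npy",c,allow_pickle=True)
cv2.imwrite("pics/w1.png",cv2.resize(im[:,:,::-1],(784,588)))
E
```

```text
t: 2.1
tool_pos: [0.5595, -0.1297, 0.3384]
tcp_rot: [[0.072, 0.997, -0.002], [0.997, -0.072, 0.001], [0.0, -0.002, -1.0]]
wrist_force: [-0.5, 0.8, 0.4]
opening: 0.085
finger_force: 0.0
shift [-0.0003  0.0005 -0.0016] turn [-0.1] t 2.1 F [-0.5  0.8  0.4] open 0.085 q7 0.35
```

View pics/w1.png

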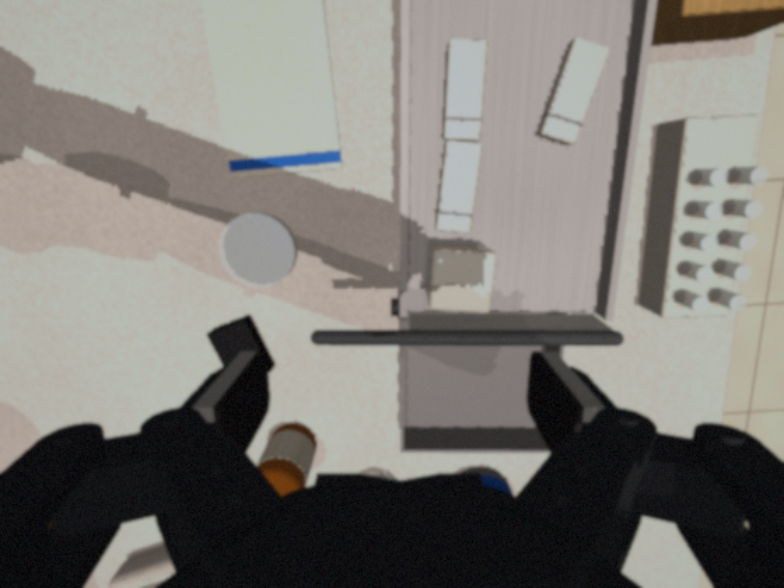

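The wrist view shows the pot lid with corners at about (430,249), (494,252), (491,311) and (430,307). The gate bar's free end is at (313,338) and its far end at (622,338).

```bash
python3 - <<'E'
from h import *
np.set_printoptions(precision=4,suppress=True)
T=manip.calibration("top");W=np.load("pics/w1c.npy",allow_pickle=True).item()
t=lambda x,y:(T,200+x/3.5,110+y/3.5)
w=lambda x,y:(W,x/1.4,y/1.4)
for n,a,b in [("lid",(481,235),(461,280)),("barfar",(555,76),(622,338)),("barnear",(533,392),(313,338))]:
    print(n,*tri([t(*a),w(*b)]))
for c in [(430,249),(494,252),(491,311),(430,307)]: print("lidc",onz(*w(*c),.18))
for c in [(313,338),(622,338)]: print("bar",onz(*w(*c),.17))
print("rim in near", onz(*w(400,0),.14), onz(*w(400,300),.14))
print("pad edge", onz(*w(230,166),.003), onz(*w(340,157),.003))
go([.604,-.143,.25],-4)
E
```

```text
lid [ 0.6057 -0.1479  0.1656] [np.float64(0.00046867181290508736), np.float64(0.00046867181290514146)]
barfar [ 0.7246 -0.2004  0.1748] [np.float64(0.0007056232355013796), np.float64(0.0007056232355013712)]
barnear [ 0.4897 -0.1851  0.1693] [np.float64(0.00019400891464849262), np.float64(0.00019400891464850146)]
lidc [ 0.5832 -0.1203  0.18  ]
lidc [ 0.6282 -0.1257  0.18  ]
lidc [ 0.6253 -0.1695  0.18  ]
lidc [ 0.5809 -0.1632  0.18  ]
bar [ 0.4899 -0.185   0.17  ]
bar [ 0.7277 -0.202   0.17  ]
rim in near [0.5741 0.049  0.14  ] [ 0.5586 -0.1683  0.14  ]
pad edge [ 0.3853 -0.0471  0.003 ] [ 0.5037 -0.0465  0.003 ]
shift [-0.0116  0.0454  0.0887] turn [0.] t 2.15 F [-0.5 -0.1  0.1] open 0.0856 q7 0.35
```

```bash
python3 -m handwheel '[[-0.006,0.023,0.04,1,1],[-0.013,0.046,0.089,2,1],[-0.013,0.046,0.089,2,1],[-0.013,0.046,0.12,2,1],[-0.013,0.046,0.15,2,1],[-0.013,0.046,0.175,2,1],[-0.013,0.046,0.196,2,1],[-0.013,0.046,0.196,2,1],[-0.013,0.046,0.196,2,0.3],[-0.013,0.046,0.196,2,0.3],[-0.013,0.046,0.196,2,0.3],[-0.013,0.046,0.196,2,0.3],[-0.013,0.046,0.196,2,0.3],[-0.013,0.046,0.196,2,0.3]]'
```

```text
t: 3.55
tool_pos: [0.6061, -0.1462, 0.1457]
tcp_rot: [[0.105, 0.994, 0.004], [0.994, -0.105, -0.001], [-0.0, 0.004, -1.0]]
wrist_force: [-0.4, 0.7, 5.6]
opening: 0.0451
finger_force: 62.9
```

```bash
python3 -m handwheel '[[0,0,-0.02,0,0.3],[0,0,-0.05,0,0.3],[0,0,-0.09,0,0.3],[0,0,-0.12,0,0.3],[0.02,-0.02,-0.12,0,0.3],[0.05,-0.05,-0.12,0,0.3],[0.08,-0.08,-0.12,0,0.3],[0.11,-0.11,-0.12,0,0.3],[0.14,-0.14,-0.12,0,0.3],[0.17,-0.165,-0.12,0,0.3],[0.188,-0.184,-0.12,0,0.3],[0.188,-0.184,-0.12,0,0.3],[0.188,-0.184,-0.12,0,0.3]]'
python3 - <<'E'
from h import *
go([.442,.062,.030],-6)
im=manip.camera("top"); np.save("pics/top1.npy",im)
cv2.imwrite("pics/top1.png",cv2.resize(im[90:300,150:430,::-1],None,fx=2.8,fy=2.8))
E
```

```text
t: 4.85
tool_pos: [0.4416, 0.0604, 0.2636]
tcp_rot: [[0.104, 0.995, 0.001], [0.995, -0.104, 0.0], [0.0, 0.001, -1.0]]
wrist_force: [0.6, -0.4, -0.4]
opening: 0.0454
finger_force: 62.2
shift [0.0016 0.     0.2336] turn [0.] t 4.85 F [ 0.6 -0.4 -0.4] open 0.0454 q7 -0.21
```

View pics/top1.png

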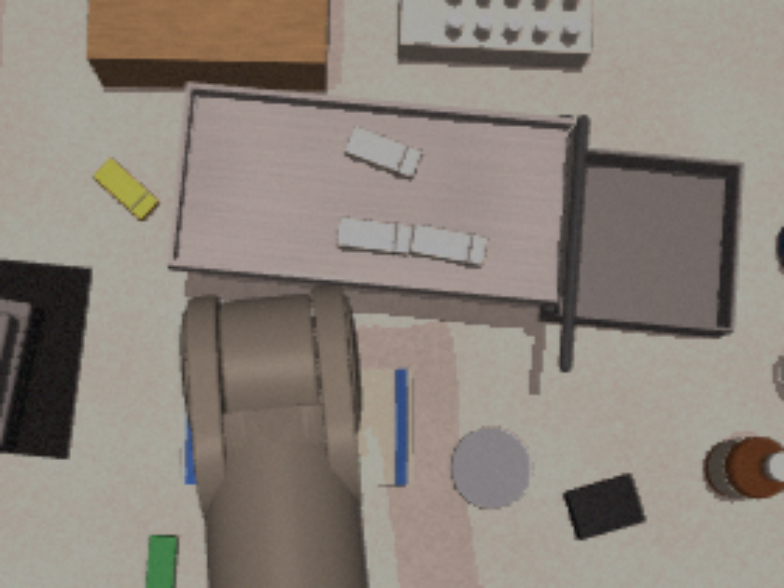

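The pot is off the deck and held, and all three mailers are undisturbed. Lowering it onto the pad.

```bash
python3 -m handwheel '[[0,0,0.04,0,0.3],[0,0,0.08,0,0.3],[0,0,0.12,0,0.3],[0,0,0.16,0,0.3],[0,0,0.19,0,0.3],[0,0,0.21,0,0.3],[0,0,0.22,0,0.3],[0,0,0.228,0,0.3],[0,0,0.23,0,0.3],[0,0,0.23,0,0.3]]'
```

```text
t: 5.9
tool_pos: [0.4424, 0.0603, 0.0338]
tcp_rot: [[0.105, 0.994, 0.001], [0.994, -0.105, 0.0], [0.0, 0.001, -1.0]]
wrist_force: [0.4, 0.7, -1.0]
opening: 0.045
finger_force: 62.3
```

```bash
python3 -m handwheel '[[0,0,0.002,0,0.3],[0,0,0.004,0,0.3],[0,0,0.004,0,0.3]]'; python3 -m handwheel '[[0,0,0,0,0.7],[0,0,0,0,0.9],[0,0,0,0,0.9],[0,0,0,0,0.9],[0,0,-0.03,0,0.9],[0,0,-0.07,0,0.9],[0,0,-0.11,0,0.9],[0,0,-0.15,0,0.9],[0,0,-0.19,0,0.9],[0,0,-0.23,0,0.9],[0,0,-0.23,0,0.9]]'
python3 - <<'E'
from h import *
go([.510,-.1865,.24],86)
go([.510,-.1865,.153],86)
E
```

```text
t: 6.2
tool_pos: [0.4416, 0.0607, 0.0295]
tcp_rot: [[0.105, 0.995, 0.0], [0.995, -0.105, 0.0], [0.0, 0.0, -1.0]]
wrist_force: [0.6, -0.9, -0.6]
opening: 0.0454
finger_force: 62.3
t: 7.3
tool_pos: [0.4453, 0.0607, 0.2647]
tcp_rot: [[0.105, 0.994, 0.011], [0.994, -0.105, 0.004], [0.005, 0.011, -1.0]]
wrist_force: [0.7, 0.3, -0.5]
opening: 0.077
finger_force: 0.0
shift [-0.2391  0.09    0.0245] turn [88.] t 7.3 F [ 0.7  0.3 -0.5] open 0.077 q7 -0.21
shift [-0.2396  0.0891  0.1115] turn [88.] t 7.3 F [ 0.7  0.3 -0.5] open 0.077 q7 -0.21
```

```bash
python3 -m handwheel '[[-0.02,0.008,0,-8,1],[-0.04,0.016,0,-16,1],[-0.06,0.024,0,-24,1],[-0.08,0.032,0,-32,1],[-0.1,0.04,0,-40,1],[-0.12,0.048,0.01,-48,1],[-0.15,0.056,0.02,-56,1],[-0.18,0.066,0.024,-64,1],[-0.21,0.076,0.024,-72,1],[-0.23,0.086,0.024,-80,1],[-0.239,0.09,0.024,-88,1],[-0.239,0.09,0.024,-92,1],[-0.239,0.09,0.024,-92,1],[-0.239,0.09,0.024,-92,1]]'
python3 - <<'E'
from h import *
go([.510,-.1865,.153],86)
c=manip.calibration("wrist");im=manip.camera("wrist");np.save("pics/w2c.npy",c,allow_pickle=True)
cv2.imwrite("pics/w2.png",cv2.resize(im[:,:,::-1],(784,588)))
E
```

```text
t: 8.7
tool_pos: [0.5056, -0.1863, 0.2345]
tcp_rot: [[-0.997, 0.072, -0.001], [0.072, 0.997, 0.001], [0.001, 0.001, -1.0]]
wrist_force: [0.1, -0.5, -0.3]
opening: 0.0851
finger_force: 0.0
shift [-0.0046  0.      0.0815] turn [-0.1] t 8.7 F [ 0.1 -0.5 -0.3] open 0.0851 q7 2.02
```

View pics/w2.png

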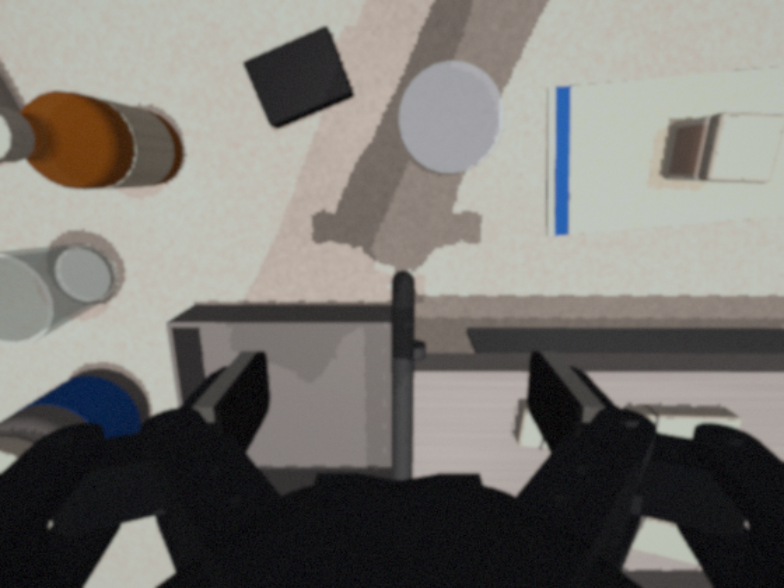

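The pot stands upright on the pad at (740,145). The bar's free end is at (402,275), centred between the fingers.

```bash
python3 - <<'E'
from h import *
W=np.load("pics/w2c.npy",allow_pickle=True).item()
for p in [(402,272),(402,340),(402,420)]: print(onz(W,p[0]/1.4,p[1]/1.4,.17))
print(onz(W,745/1.4,118/1.4,.063),onz(W,720/1.4,180/1.4,.063))
E
```

```text
[ 0.48876563 -0.18432132  0.17      ]
[ 0.52454223 -0.18683957  0.17      ]
[ 0.57081685 -0.19009676  0.17      ]
[0.42267502 0.05633563 0.063     ] [0.46303214 0.04418074 0.063     ]
```

```bash
python3 -m handwheel '[[-0.004,0.0005,0.03,0,1],[-0.004,0.0005,0.06,0,1],[-0.004,0.0005,0.08,0,0.8],[-0.004,0.0005,0.081,0,0.4],[-0.004,0.0005,0.081,0,0],[-0.004,0.0005,0.081,0,0],[-0.004,0.0005,0.081,0,0],[-0.004,0.0005,0.081,0,0],[-0.004,0.0005,0.081,0,0],[-0.004,0.0005,0.081,0,0],[-0.004,0.0005,0.081,0,0],[-0.004,0.0005,0.081,0,0]]'
```

```text
t: 9.95
tool_pos: [0.511, -0.1865, 0.1559]
tcp_rot: [[-0.998, 0.07, 0.003], [0.07, 0.998, 0.0], [-0.003, 0.0, -1.0]]
wrist_force: [-0.3, 1.3, 5.9]
opening: 0.0098
finger_force: 58.5
```

```bash
python3 -m handwheel '[[0,-0.0045,0.0005,0,0],[0,-0.0094,0.0016,0,0],[0,-0.014,0.003,0,0],[0,-0.0187,0.005,0,0],[0,-0.023,0.0075,0,0],[0,-0.0273,0.0102,0,0],[0,-0.031,0.0135,0,0],[0,-0.0346,0.017,0,0],[0,-0.0376,0.021,0,0],[0,-0.0404,0.0251,0,0],[0,-0.0426,0.0296,0,0],[0,-0.0444,0.0342,0,0],[0,-0.0456,0.039,0,0],[0,-0.0466,0.044,0,0],[0,-0.0468,0.049,0,0],[0,-0.0468,0.049,0,0]]'
```

```text
t: 11.55
tool_pos: [0.5078, -0.2302, 0.1055]
tcp_rot: [[-0.998, 0.069, 0.001], [0.069, 0.998, 0.005], [-0.001, 0.005, -1.0]]
wrist_force: [0.2, 4.0, 4.5]
opening: 0.01
finger_force: 69.3
```

```bash
python3 -m handwheel '[[0,0,0.005,0,0],[0,0.0006,0.01,0,0],[0,0.0017,0.0148,0,0],[0,0.0033,0.0195,0,0],[0,0.0054,0.0241,0,0],[0,0.008,0.0284,0,0],[0,0.0109,0.0324,0,0],[0,0.0142,0.0361,0,0],[0,0.0179,0.0395,0,0],[0,0.0219,0.0425,0,0],[0,0.0262,0.0451,0,0],[0,0.0293,0.0466,0,0],[0,0.0311,0.0474,0,0],[0,0.0325,0.048,0,0],[0,0.0325,0.048,0,0]]'
```

```text
t: 13.05
tool_pos: [0.5089, -0.216, 0.0591]
tcp_rot: [[-0.997, 0.079, 0.006], [0.079, 0.997, -0.023], [-0.008, -0.022, -1.0]]
wrist_force: [2.2, -19.4, -2.2]
opening: 0.0097
finger_force: 77.6
```

```bash
python3 - <<'E'
from h import *
W=np.load("pics/w2c.npy",allow_pickle=True).item()
for p in [(417,341),(417,358),(425,350),(472,330)]: print(onz(W,p[0]/1.4,p[1]/1.4,.12))
a=manip.camera("top");b=manip.camera("side");w=manip.camera("wrist")
o=np.hstack([cv2.resize(a[150:270,300:430],(390,360)),cv2.resize(b[120:240,240:370],(390,360))])
cv2.imwrite("pics/g1.png",o[:,:,::-1])
cv2.imwrite("pics/w3.png",w[:,:,::-1])
E
```

```text
[ 0.54601597 -0.17827527  0.12      ]
[ 0.55775042 -0.17899589  0.12      ]
[ 0.55257012 -0.17352673  0.12      ]
[ 0.5410943  -0.14300841  0.12      ]
```

View pics/g1.png

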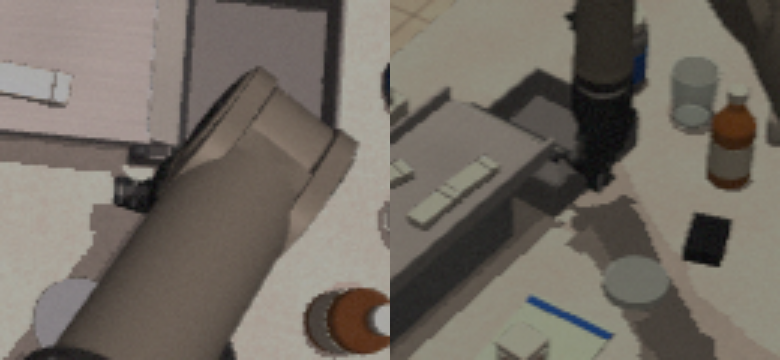

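View pics/w3.png

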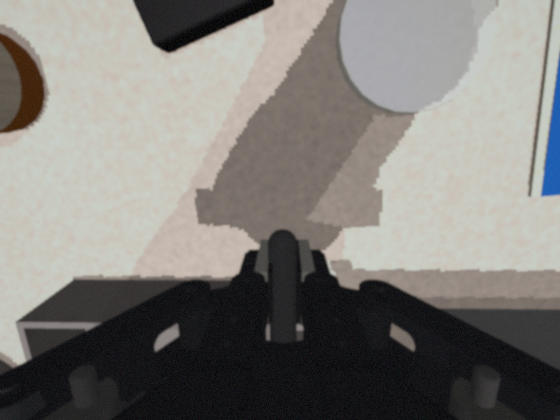

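```bash
python3 - <<'E'
from h import *
c=manip.calibration("wrist")
o,d=ray(c,282,231)
for x in (.487,.489,.491): print(o+d*(x-o[0])/d[0])
s=manip.get_state();print(s["wrist_force"],s["ft_torque"],s["tool_pos"])
E
```

```text
[ 0.487      -0.21589684  0.08252184]
[ 0.489      -0.21622257  0.07704584]
[ 0.491      -0.2165483   0.07156983]
[  1.61909631 -20.51127166  -2.16356567] [-3.38916257 -0.4176178   0.06918986] [ 0.50894636 -0.21598105  0.05908379]
```

```bash
python3 -m handwheel '[[0,-0.008,0,0,0],[0,-0.015,0,0,0],[0,-0.015,0,0,0.3],[0,-0.015,0,0,0.3],[0,-0.015,0,0,0.3],[0,-0.015,-0.005,0,0.3],[0.007,-0.015,-0.011,0,0.3],[0.007,-0.015,-0.011,0,0.3],[0.007,-0.015,-0.011,0,0],[0.007,-0.015,-0.011,0,0],[0.007,-0.015,-0.011,0,0],[0.007,-0.015,-0.011,0,0],[0.007,-0.015,-0.011,0,0]]'; python3 -c "
from h import *
print(manip.calibration('wrist')['extrinsics'].shape); cv2.imwrite('pics/w4.png',manip.camera('wrist')[150:,100:460,::-1])"
```

```text
t: 14.5
tool_pos: [0.5009, -0.2157, 0.0685]
tcp_rot: [[-0.998, 0.071, 0.0], [0.071, 0.998, -0.001], [-0.0, -0.001, -1.0]]
wrist_force: [-1.4, -1.6, 2.9]
opening: 0.0097
finger_force: 58.5
(4, 4)
```

View pics/w4.png

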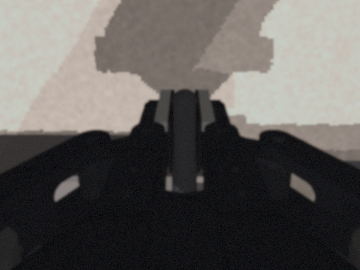

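The bar is gripped again nearer its tip and nothing is jammed. Finishing the swing.

```bash
python3 -m handwheel '[[0,0.003,0.002,0,0],[0,0.006,0.0035,0,0],[0,0.009,0.0045,0,0],[0,0.012,0.0055,0,0],[0,0.012,0.0055,0,0]]'
```

```text
t: 15.05
tool_pos: [0.5013, -0.2094, 0.0629]
tcp_rot: [[-0.997, 0.074, 0.002], [0.074, 0.997, -0.01], [-0.002, -0.01, -1.0]]
wrist_force: [0.5, -11.1, -3.6]
opening: 0.0098
finger_force: 59.2
```

```bash
python3 -m handwheel '[[0,0.003,0.001,0,0],[0,0.006,0.002,0,0],[0,0.006,0.002,0,0]]'; python3 -m handwheel '[[0,0,-0.004,0,0],[0,0,-0.004,0,0]]'
```

```text
t: 15.35
tool_pos: [0.5015, -0.2058, 0.0601]
tcp_rot: [[-0.997, 0.075, 0.002], [0.075, 0.997, -0.014], [-0.003, -0.014, -1.0]]
wrist_force: [2.0, -14.4, -10.3]
opening: 0.01
finger_force: 59.4
t: 15.55
tool_pos: [0.5012, -0.2076, 0.0619]
tcp_rot: [[-0.997, 0.076, 0.001], [0.076, 0.997, -0.018], [-0.003, -0.018, -1.0]]
wrist_force: [6.0, -19.8, -24.4]
opening: 0.01
finger_force: 59.2
```

```bash
python3 -m handwheel '[[0,0,0.004,0,0],[0,0.001,0.007,0,0],[0,0.002,0.009,0,0],[0,0.002,0.009,0,0]]'; python3 -m handwheel '[[0,0.003,0.001,0,0],[0,0.006,0.002,0,0],[0,0.006,0.002,0,0]]'
```

```text
t: 15.95
tool_pos: [0.502, -0.1998, 0.0559]
tcp_rot: [[-0.997, 0.073, 0.001], [0.073, 0.997, -0.007], [-0.002, -0.007, -1.0]]
wrist_force: [-0.3, -9.4, -0.6]
opening: 0.0097
finger_force: 63.1
t: 16.25
tool_pos: [0.5021, -0.1983, 0.0546]
tcp_rot: [[-0.997, 0.075, 0.002], [0.075, 0.997, -0.014], [-0.003, -0.014, -1.0]]
wrist_force: [-0.8, -13.2, -1.4]
opening: 0.0099
finger_force: 63.9
```

```bash
python3 -m handwheel '[[0,0.004,0.001,0,0],[0,0.008,0.003,0,0],[0,0.008,0.003,0,0]]';python3 -m handwheel '[[0,-0.008,-0.002,0,0],[0,-0.014,-0.004,0,0],[0,-0.014,-0.004,0,0.3],[0,-0.014,-0.004,0,0.3],[0,-0.014,-0.004,0,0.4],[0,-0.014,-0.02,0,0.4],[0,-0.014,-0.05,0,0.5],[0,-0.014,-0.1,0,0.8],[0,-0.014,-0.15,0,0.8],[0,-0.014,-0.2,0,1],[0,-0.014,-0.2,0,1]]'
python3 - <<'E'
from h import *
c=manip.calibration("wrist");w=manip.camera("wrist");np.save("pics/w5c.npy",c,allow_pickle=True)
cv2.imwrite("pics/w5.png",cv2.resize(w,(700,525))[:,:,::-1])
T=manip.calibration("top")
f=lambda x,y:(T,x/1.4,y/1.4)
a=np.mean([onz(*f(*p),.088)[:2] for p in [(204,278),(218,280),(204,346),(192,344)]],0);print(a)
go([*a,.28],82)
E
```

```text
t: 16.55
tool_pos: [0.5023, -0.1981, 0.0543]
tcp_rot: [[-0.997, 0.079, 0.005], [0.079, 0.997, -0.024], [-0.006, -0.023, -1.0]]
wrist_force: [-5.1, -22.5, 8.4]
opening: 0.01
finger_force: 65.0
t: 17.65
tool_pos: [0.5066, -0.1964, 0.2584]
tcp_rot: [[-0.998, 0.068, 0.015], [0.068, 0.998, -0.004], [-0.015, -0.003, -1.0]]
wrist_force: [-0.2, -0.6, -1.0]
opening: 0.0854
finger_force: 0.0
[0.4849354  0.35889041]
shift [ 0.0574  0.5515 -0.0263] turn [4.1] t 17.7 F [ 0.5 -0.4 -1. ] open 0.0855 q7 2.03
```

View pics/w5.png

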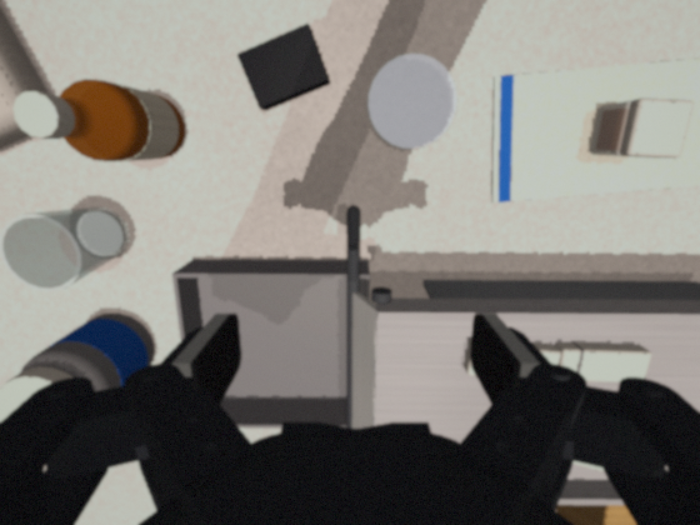

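The gate hangs at its stop: the bar at (352,215) did not move under a further push. Going to view the squeegee.

```bash
python3 -m handwheel '[[0,0.04,-0.03,0,1],[0,0.08,-0.05,0,1],[0,0.12,-0.05,0,1],[0,0.16,-0.05,0,1],[0,0.2,-0.05,0,1],[0,0.24,-0.05,0,1],[0,0.28,-0.05,0,1],[0,0.32,-0.05,1,1],[-0.01,0.36,-0.05,2,1],[-0.02,0.4,-0.05,3,1],[-0.03,0.44,-0.05,4,1],[-0.04,0.48,-0.05,4,1],[-0.04,0.52,-0.05,4,1],[-0.04,0.55,-0.05,4,1],[-0.04,0.55,-0.05,4,1],[-0.04,0.55,-0.05,4,1],[-0.04,0.55,-0.05,4,1]]'
python3 - <<'E'
from h import *
c=manip.calibration("wrist");w=manip.camera("wrist");np.save("pics/w6c.npy",c,allow_pickle=True);np.save("pics/w6.npy",w)
cv2.imwrite("pics/w6.png",cv2.resize(w,(784,588))[:,:,::-1])
go([.485,.359,.28],82)
E
```

```text
t: 19.4
tool_pos: [0.5807, 0.3492, 0.2999]
tcp_rot: [[-0.99, 0.141, -0.002], [0.141, 0.99, -0.002], [0.001, -0.002, -1.0]]
wrist_force: [-0.3, -0.3, 0.3]
opening: 0.0858
finger_force: 0.0
shift [ 0.0964 -0.0036  0.0205] turn [-0.2] t 19.45 F [-0.1 -0.   0.1] open 0.0855 q7 1.02
```

View pics/w6.png

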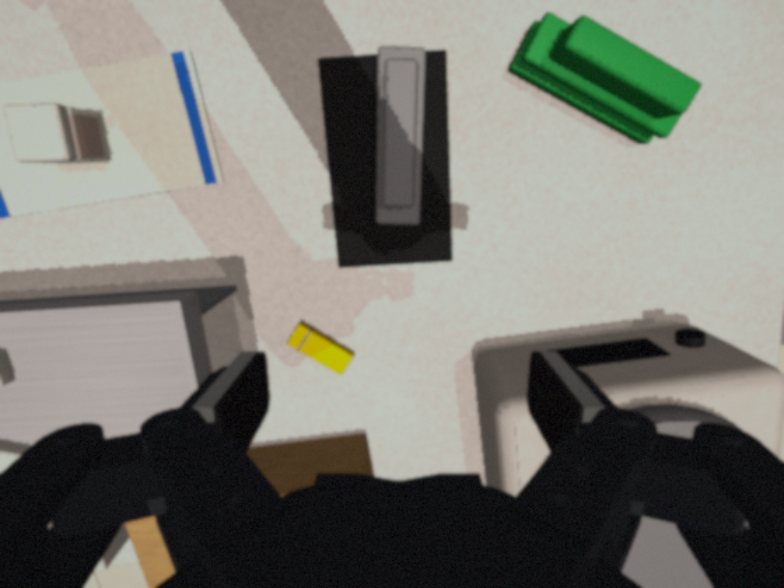

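Ridge top corners are at about (386,59), (416,59), (414,206) and (386,206). The bridge outline runs (378,47), (425,48), (421,223), (376,222).

```bash
python3 - <<'E'
from h import *
np.set_printoptions(precision=4,suppress=True)
T=manip.calibration("top");W=np.load("pics/w6c.npy",allow_pickle=True).item()
w=lambda x,y:(W,x/1.4,y/1.4)
print("tri",tri([(T,211/1.4,279/1.4),w(400,206)]),tri([(T,198/1.4,345/1.4),w(401,59)]))
P=[onz(*w(*p),.092) for p in [(386,59),(416,59),(414,206),(386,206)]]
for p in P: print(p)
B=[onz(*w(*p),.052) for p in [(378,47),(425,48),(421,223),(376,222)]]
for p in B: print("b",p)
c=np.mean(P,0);d=(P[2]+P[3]-P[0]-P[1]);print(c,np.mean(B,0),np.degrees(np.arctan2(d[1],d[0])))
d=(B[2]+B[3]-B[0]-B[1]);print(np.degrees(np.arctan2(d[1],d[0])))
for p in [(319,59),(446,51),(452,260),(340,267)]: print("mat",onz(*w(*p),.004))
go([c[0],c[1],.15],90+np.degrees(np.arctan2(d[1],d[0])))
E
```

```text
tri (array([0.5474, 0.3536, 0.0762]), [np.float64(0.003497194434576786), np.float64(0.003497194434577047)]) (array([0.4248, 0.375 , 0.0519]), [np.float64(0.004378108856298175), np.float64(0.004378108856298057)])
[0.4355 0.3594 0.092 ]
[0.4387 0.3813 0.092 ]
[0.5444 0.3656 0.092 ]
[0.5413 0.3434 0.092 ]
b [0.4165 0.3545 0.052 ]
b [0.4227 0.3924 0.052 ]
b [0.5635 0.3708 0.052 ]
b [0.5568 0.3308 0.052 ]
[0.49   0.3624 0.092 ] [0.4899 0.3621 0.052 ] -8.504123884457098
-9.146491037569875
mat [0.4062 0.2986 0.004 ]
mat [0.4163 0.4155 0.004 ]
mat [0.6116 0.3993 0.004 ]
mat [0.6024 0.2831 0.004 ]
shift [0.0919 0.0007 0.1505] turn [1.] t 19.45 F [-0.1 -0.   0.1] open 0.0855 q7 1.02
```

```bash
python3 -m handwheel '[[0.03,0,0.04,1,1],[0.06,0,0.08,1,1],[0.092,0.001,0.12,1,1],[0.092,0.001,0.16,1,1],[0.092,0.001,0.19,1,1],[0.092,0.001,0.21,1,1],[0.092,0.001,0.225,1,1],[0.092,0.001,0.235,1,0.8],[0.092,0.001,0.242,1,0.8],[0.092,0.001,0.242,1,0.5],[0.092,0.001,0.242,1,0.5],[0.092,0.001,0.242,1,0.1],[0.092,0.001,0.242,1,0.1],[0.092,0.001,0.242,1,0.1],[0.092,0.001,0.242,1,0.1],[0.092,0.001,0.242,1,0.1]]'
```

```text
t: 21.05
tool_pos: [0.4906, 0.3647, 0.0593]
tcp_rot: [[-0.988, 0.157, 0.002], [0.157, 0.988, 0.001], [-0.001, 0.001, -1.0]]
wrist_force: [0.7, 0.2, 0.6]
opening: 0.0256
finger_force: 60.9
```

```bash
python3 -m handwheel '[[0,0,-0.02,0,0.1],[0,0,-0.05,0,0.1],[0,0,-0.09,0,0.1],[0,0,-0.13,0,0.1],[0,0,-0.17,0,0.1],[-0.02,-0.018,-0.19,-1,0.1],[-0.05,-0.045,-0.19,-2,0.1],[-0.08,-0.072,-0.19,-3,0.1],[-0.11,-0.099,-0.19,-4,0.1],[-0.14,-0.126,-0.19,-4.9,0.1],[-0.17,-0.153,-0.19,-4.9,0.1],[-0.2,-0.18,-0.19,-4.9,0.1],[-0.213,-0.19,-0.19,-4.9,0.1],[-0.213,-0.19,-0.19,-4.9,0.1],[-0.213,-0.19,-0.19,-4.9,0.1]]'
python3 - <<'E'
from h import *
go([.6711,.1431,.1683],85.9)
w=manip.camera("top");np.save("pics/top2.npy",w)
cv2.imwrite("pics/top2.png",cv2.resize(w[100:240,190:390],(800,560),interpolation=cv2.INTER_CUBIC)[:,:,::-1])
E
```

```text
t: 22.55
tool_pos: [0.6696, 0.144, 0.2475]
tcp_rot: [[-0.997, 0.072, -0.003], [0.072, 0.997, 0.001], [0.003, 0.001, -1.0]]
wrist_force: [0.5, 0.5, -1.6]
opening: 0.0252
finger_force: 60.6
shift [-0.0018 -0.0009  0.0792] turn [-0.] t 22.55 F [ 0.5  0.5 -1.6] open 0.0252 q7 1.44
```

View pics/top2.png

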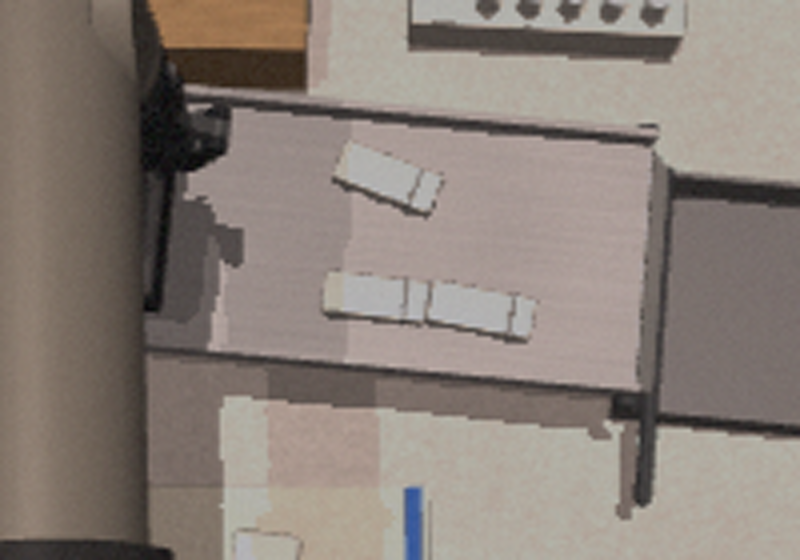

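The deck is clear apart from the three mailers, and the squeegee's near end is at (152,310), inside the deck walls. Checking the side clearance.

```bash
python3 - <<'E'
from h import *
T=manip.calibration("top")
C=np.array([.660,-.0115]);x=np.array([.0713,.9974]);y=np.array([-.9974,.0713])
for z in (.195,.21,.225):
    p=onz(T,190+152/4,100+310/4,z)[:2]-C;print(z,p@x,p@y)
for q in [(148,350),(640,390),(655,135),(185,95)]:
    p=onz(T,190+q[0]/4,100+q[1]/4,.14)[:2]-C;print(q,p@x,p@y)
p=manip.get_state()["tool_pos"][:2]-C;print("tcp",p@x,p@y)
E
```

```text
0.195 0.13748248132175225 0.07707544713600137
0.21 0.1358739865436129 0.07988862628148877
0.225 0.13426549176547348 0.08270180542697629
(148, 350) 0.14329829446524178 0.09348573540428524
(640, 390) -0.18009276140728558 0.0905153572988865
(655, 135) -0.17825087724000344 -0.08187824243992198
(185, 95) 0.13620494725006177 -0.08011989644602939
tcp 0.15722142220259128 0.001826390230513891
```

```bash
python3 -m handwheel '[[0,-0.007,0,0,0.1],[0,-0.007,0.03,0,0.1],[0,-0.007,0.05,0,0.1],[0,-0.007,0.062,0,0.1],[0,-0.007,0.069,0,0.1],[0,-0.007,0.069,0,0.1]]';python3 -m handwheel '[[0,0,0.004,0,0.1],[0,0,0.006,0,0.1],[0,0,0.008,0,0.1],[0,0,0.008,0,0.1],[0,0,0.008,0,0.1]]'
```

```text
t: 23.2
tool_pos: [0.6693, 0.137, 0.1792]
tcp_rot: [[-0.997, 0.071, -0.001], [0.071, 0.997, -0.0], [0.001, -0.0, -1.0]]
wrist_force: [-0.3, -0.0, -2.4]
opening: 0.0252
finger_force: 60.7
t: 23.7
tool_pos: [0.671, 0.1365, 0.1731]
tcp_rot: [[-0.997, 0.072, 0.003], [0.072, 0.997, 0.001], [-0.003, 0.001, -1.0]]
wrist_force: [0.7, -0.0, 2.5]
opening: 0.0251
finger_force: 61.3
```

```bash
python3 -m handwheel '[[0,0,0.002,0,0.1],[0,0,0.003,0,0.1],[0,0,0.003,0,0.1],[0,0,0.003,0,0.1]]';python3 -c "
from cell import manip
import numpy as np,cv2
f=[]
for i in range(4):
    f.append(manip.camera('wrist' if i==0 else 'side') is None or manip.get_state()['wrist_force'][2]); print(f[-1],manip.get_state()['tool_pos'][2])
w=manip.camera('wrist');cv2.imwrite('pics/w7.png',w[:,:,::-1])
s=manip.camera('side');cv2.imwrite('pics/s7.png',cv2.resize(s[100:240,140:340],None,fx=4,fy=4,interpolation=cv2.INTER_CUBIC)[:,:,::-1])
"
```

```text
t: 24.1
tool_pos: [0.6709, 0.1365, 0.1695]
tcp_rot: [[-0.997, 0.072, 0.003], [0.072, 0.997, 0.0], [-0.003, 0.0, -1.0]]
wrist_force: [2.6, 0.1, 3.7]
opening: 0.025
finger_force: 61.5
4.509910942716533 0.16946804107248778
4.500144949334672 0.16942210844873484
4.179927181988176 0.16936641093362148
4.042839454025514 0.16929299590553595
```

View pics/s7.png

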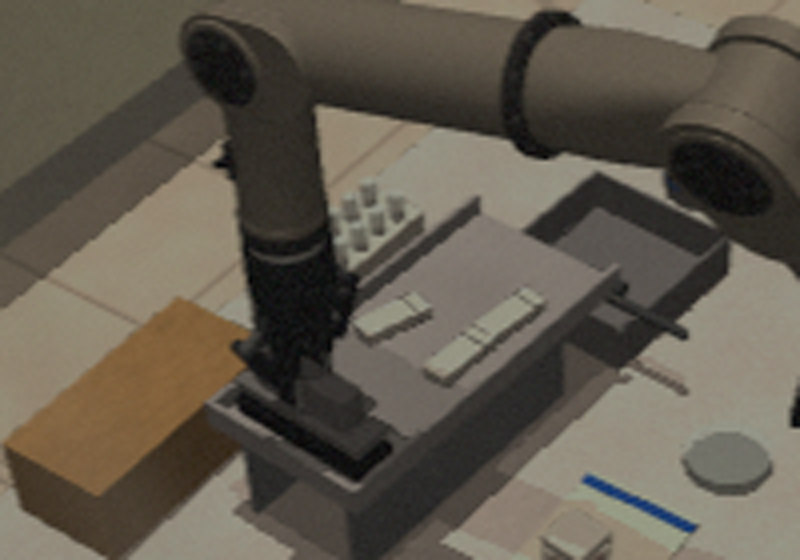

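The squeegee is seated on the deck just in front of the end wall, with its sole about half in: TCP z is 0.1694 and the contact force is about 5–6 N. Starting the sweep.

```bash
python3 -m handwheel '[[0,-0.003,0,0,0.1],[0,-0.008,0,0,0.1],[0,-0.014,0,0,0.1],[0,-0.02,0,0,0.1],[0,-0.026,0,0,0.1],[0,-0.032,0,0,0.1],[0,-0.038,0,0,0.1],[0,-0.044,0,0,0.1],[0,-0.05,0,0,0.1]]'
```

```text
t: 25.3
tool_pos: [0.6661, 0.0863, 0.1687]
tcp_rot: [[-0.997, 0.072, -0.0], [0.072, 0.997, 0.0], [0.0, 0.0, -1.0]]
wrist_force: [1.4, 4.4, 4.8]
opening: 0.0253
finger_force: 61.5
```

```bash
python3 -m handwheel '[[0,-0.006,-0.0003,0,0.1],[0,-0.012,-0.0003,0,0.1],[0,-0.018,-0.0003,0,0.1],[0,-0.024,-0.0003,0,0.1],[0,-0.03,-0.0003,0,0.1],[0,-0.036,-0.0003,0,0.1],[0,-0.042,-0.0003,0,0.1],[0,-0.048,-0.0003,0,0.1],[0,-0.054,-0.0003,0,0.1],[0,-0.06,-0.0003,0,0.1]]'
```

```text
t: 26.3
tool_pos: [0.6619, 0.0264, 0.169]
tcp_rot: [[-0.997, 0.072, -0.0], [0.072, 0.997, 0.0], [0.0, 0.0, -1.0]]
wrist_force: [0.0, 3.6, 4.8]
opening: 0.0255
finger_force: 61.5
```

```bash
python3 -m handwheel '[[0,-0.006,0,0,0.1],[0,-0.012,0,0,0.1],[0,-0.018,0,0,0.1],[0,-0.024,0,0,0.1],[0,-0.03,0,0,0.1],[0,-0.036,0,0,0.1],[0,-0.042,0,0,0.1],[0,-0.048,0,0,0.1],[0,-0.054,0,0,0.1],[0,-0.06,0,0,0.1]]'
```

```text
t: 27.3
tool_pos: [0.6576, -0.0336, 0.1691]
tcp_rot: [[-0.997, 0.072, -0.0], [0.072, 0.997, 0.0], [0.0, 0.0, -1.0]]
wrist_force: [0.9, 4.6, 3.7]
opening: 0.0256
finger_force: 61.5
```

```bash
python3 -m handwheel '[[0,-0.006,0,0,0.1],[0,-0.012,0,0,0.1],[0,-0.018,0,0,0.1],[0,-0.024,0,0,0.1],[0,-0.03,0,0,0.1],[0,-0.036,0,0,0.1],[0,-0.042,0,0,0.1],[0,-0.048,0,0,0.1],[0,-0.054,0,0,0.1],[0,-0.06,0,0,0.1]]'
```

```text
t: 28.3
tool_pos: [0.6533, -0.0936, 0.1691]
tcp_rot: [[-0.997, 0.072, -0.0], [0.072, 0.997, -0.0], [0.0, -0.0, -1.0]]
wrist_force: [0.3, 4.0, 4.3]
opening: 0.0249
finger_force: 61.5
```

```bash
python3 -m handwheel '[[0,-0.006,0,0,0.1],[0,-0.012,0,0,0.1],[0,-0.018,0,0,0.1],[0,-0.024,0,0,0.1],[0,-0.03,0,0,0.1],[0,-0.036,0,0,0.1],[0,-0.042,0,0,0.1],[0,-0.048,0,0,0.1],[0,-0.054,0,0,0.1],[0,-0.06,0,0,0.1]]'
```

```text
t: 29.3
tool_pos: [0.649, -0.1534, 0.1691]
tcp_rot: [[-0.997, 0.072, -0.0], [0.072, 0.997, -0.0], [0.0, -0.0, -1.0]]
wrist_force: [-0.6, 3.6, 4.1]
opening: 0.0251
finger_force: 61.6
```

```bash
python3 -m handwheel '[[0,-0.006,0,0,0.1],[0,-0.012,0,0,0.1],[0,-0.018,0,0,0.1],[0,-0.024,0,0,0.1],[0,-0.028,0,0,0.1],[0,-0.028,0,0,0.1],[0,-0.028,0,0,0.1]]'
python3 - <<'E'
from h import *
a=manip.camera("top");s=manip.camera("side")
o=np.hstack([cv2.resize(a[110:250,290:430],(390,390)),cv2.resize(s[110:250,220:360],(390,390))])
cv2.imwrite("pics/e1.png",cv2.convertScaleAbs(o,alpha=1.3)[:,:,::-1])
E
```

```text
t: 30.0
tool_pos: [0.6467, -0.1825, 0.1692]
tcp_rot: [[-0.997, 0.073, -0.0], [0.073, 0.997, -0.003], [0.0, -0.003, -1.0]]
wrist_force: [0.3, 1.4, 3.4]
opening: 0.0247
finger_force: 61.4
```

View pics/e1.png

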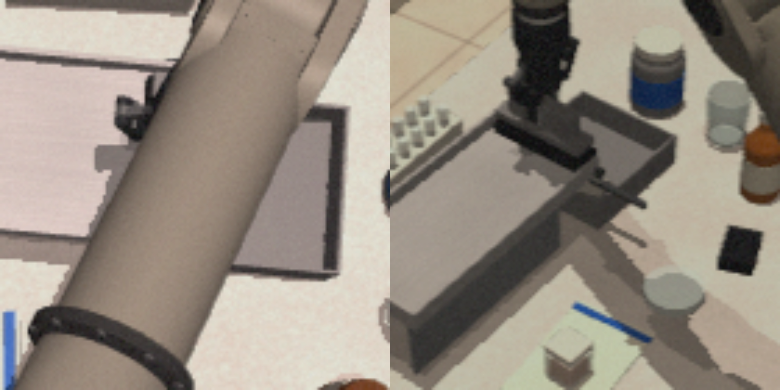

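The deck behind the squeegee is empty, and the squeegee is at the gate edge. Lifting it off, then measuring the tray numerically with no more pictures viewed.

```bash
python3 -m handwheel '[[0,0,-0.02,0,0.1],[0,0,-0.05,0,0.1],[0,0,-0.09,0,0.1],[0,0.03,-0.1,0,0.1],[0.01,0.07,-0.1,0,0.1],[0.03,0.11,-0.1,0,0.1],[0.05,0.15,-0.1,0,0.1],[0.07,0.19,-0.1,0,0.1],[0.085,0.23,-0.1,1,0.1],[0.1,0.27,-0.1,2,0.1],[0.115,0.31,-0.1,3,0.1],[0.13,0.35,-0.1,4,0.1],[0.145,0.39,-0.1,4.9,0.1],[0.16,0.43,-0.1,4.9,0.1],[0.175,0.47,-0.1,4.9,0.1],[0.19,0.51,-0.1,4.9,0.1],[0.1955,0.534,-0.1,4.9,0.1],[0.1955,0.534,-0.1,4.9,0.1],[0.1955,0.534,-0.1,4.9,0.1]]'
python3 - <<'E'
from h import *
go([.4906,.3647,.0593],81)
np.set_printoptions(precision=3,suppress=True)
T=manip.calibration("top");im=manip.camera("top");np.save("pics/top3.npy",im)
C=np.array([.660,-.0115]);x=np.array([.0713,.9974]);y=np.array([-.9974,.0713])
def box(x0,x1,y0,y1,z): return proj(T,[[*(C+a*x+b*y),z] for a,b in ((x0,y0),(x1,y0),(x1,y1),(x0,y1))])
hsv=cv2.cvtColor(im,cv2.COLOR_RGB2HSV)
for nm,b,z in (("deck",box(-.178,.175,-.078,.078,.13),.134),("tray",box(-.375,-.19,-.086,.086,.02),.018)):
    m=np.zeros(im.shape[:2],np.uint8);cv2.fillPoly(m,[b.astype(np.int32)],255)
    g=im.mean(2);v=g[m>0];print(nm,"median",np.median(v),"p99",np.percentile(v,99))
    k=((m>0)&(g>np.median(v)+35)).astype(np.uint8)
    n,l,st,ce=cv2.connectedComponentsWithStats(k)
    for i in range(1,n):
        if st[i,4]>15:
            p=onz(T,*ce[i],z)[:2]-C;print(" blob",st[i],ce[i],"deck xy",p@x,p@y)
E
```

```text
t: 32.0
tool_pos: [0.4904, 0.3646, 0.2669]
tcp_rot: [[-0.988, 0.157, -0.001], [0.157, 0.988, -0.005], [0.0, -0.005, -1.0]]
wrist_force: [0.1, -0.1, -2.3]
opening: 0.0252
finger_force: 60.9
shift [-2.000e-04  1.300e-03  2.076e-01] turn [-0.] t 32.0 F [ 0.1 -0.1 -2.3] open 0.0252 q7 0.89
deck median 155.66666666666666 p99 161.66666666666666
tray median 109.66666666666667 p99 171.66666666666666
 blob [345 144   8  53 181] [348.453 169.89 ] deck xy -0.1912991235261885 -0.010782684469055613
 blob [366 155  24  10 196] [378.   159.51] deck xy -0.2756023341428611 -0.04966983882416418
 blob [357 182   2   9  16] [357.562 186.   ] deck xy -0.22105052102088144 0.0344074639523183
```

```bash
python3 - <<'E'
import numpy as np
im=np.load("pics/top3.npy").mean(2)
print("cols 336..415")
for r in range(140,214): print(r,"".join(" .:-=+*#%@"[min(9,int(v/22))] for v in im[r,336:416]))
E
```

```text
cols 336..415
140 ################*==+############################################################
141 #*############*#*==+**##########################################################
142 ####*#*###*##****====-+#########################################################
143 *#**#*#*****##***====:-+++++++*****#############################################
144 ###########****#*====::::::-====++==+++++*****##################################
145 ###########*####*====::.......:..::::--=====+=+=++++*****#######################
146 ###########*####+====:............:..........:::--===+===+++++******############
147 #####*##*######*+====::.....:.....................:....::::--===+=++=++++*****##
148 ############*##*+====:.::::....:.:.....................:....:...:::::--=====+=++
149 ##########*####*+====::---::-:::::::........:......................:....:...::=+
150 #####**##***###*=====:====++===+++==--::::::::::....:........:...............:=*
151 *#####**##******====-:===+========++=++=======---:-::::-:::..................:=*
152 #########*###*#*-===-:==+=++++++=+=+==+==+============-::--:-:
[... 4503 characters left out ...]
+=+=++=+==....:+*###
206 +===+#####====::::=======--:::.......:.:......:..::::--===+=+=+++++++=:::.:+*###
207 #+==++####===-:::-*########=======--:::::..:............:.:.::::--======+==+####
208 #+==+=+##+===-:::-*#################=======-===-:::::............::....::::=*###
209 ##++==+##===++:::-###########################==========--:::::..........:=+#####
210 #########+=+++:::-####################################*==========-=---:+########
211 #########=====:::-##############################################################
212 #########====-:::-##############################################################
213 #########=+==-:::=##############################################################
```

```bash
python3 -m handwheel '[[0,0.001,0.04,0,0.1],[0,0.001,0.08,0,0.1],[0,0.001,0.12,0,0.1],[0,0.001,0.155,0,0.1],[0,0.001,0.18,0,0.1],[0,0.001,0.195,0,0.1],[0,0.001,0.203,0,0.1],[0,0.001,0.205,0,0.1],[0,0.001,0.205,0,0.1]]'
```

```text
t: 32.95
tool_pos: [0.4917, 0.367, 0.0652]
tcp_rot: [[-0.988, 0.157, 0.002], [0.157, 0.988, 0.001], [-0.002, 0.001, -1.0]]
wrist_force: [0.5, 0.4, -1.5]
opening: 0.0254
finger_force: 60.8
```

```bash
python3 -m handwheel '[[0,0,0.002,0,0.1],[0,0,0.004,0,0.1],[0,0,0.005,0,0.1],[0,0,0.005,0,0.1],[0,0,0.005,0,0.1]]'
```

```text
t: 33.45
tool_pos: [0.4912, 0.3674, 0.0599]
tcp_rot: [[-0.988, 0.157, 0.001], [0.157, 0.988, 0.001], [-0.001, 0.001, -1.0]]
wrist_force: [-0.6, 0.2, 0.7]
opening: 0.0254
finger_force: 61.2
```

```bash
python3 -m handwheel '[[0,0,0,0,0.4],[0,0,0,0,0.8],[0,0,0,0,0.8],[0,0,0,0,0.8],[0,0,-0.03,0,0.8],[0,0,-0.07,0,0.8],[0,0,-0.12,0,0.8],[0,0,-0.17,0,0.8],[0,0,-0.21,0,0.8]]'; python3 -m handwheel '[[-0.005,-0.03,0,0,1],[-0.012,-0.07,0,0,1],[-0.02,-0.11,0,0,1],[-0.027,-0.15,0,0,1],[-0.034,-0.19,0,-1,1],[-0.041,-0.23,0,-1,1],[-0.048,-0.27,0,-2,1],[-0.055,-0.31,0,-2,1],[-0.063,-0.35,0,-3,1],[-0.07,-0.39,0,-4,1],[-0.077,-0.43,0,-4.9,1],[-0.084,-0.47,0,-4.9,1],[-0.091,-0.51,0,-4.9,1],[-0.096,-0.54,0,-4.9,1],[-0.0996,-0.558,0,-4.9,1],[-0.0996,-0.558,0,-4.9,1],[-0.0996,-0.558,0,-4.9,1]]'
python3 - <<'E'
from h import *
go([.502,-.199,.056],86)
c=manip.calibration("wrist");w=manip.camera("wrist");s=manip.camera("side");S=manip.calibration("side")
np.save("pics/w8.npy",w);np.save("pics/s8.npy",s);np.save("pics/w8c.npy",c,allow_pickle=True)
# squeegee check on top view
T=manip.calibration("top");a=manip.camera("top");np.save("pics/top4.npy",a)
a0=np.load("pics/top0.npy")
r=np.abs(a.astype(int)-a0).mean(2)
print("squeegee area diff max/mean",r[185:255,135:182].max(),r[185:255,135:182].mean())
# side-view tray zone: project tray box
C=np.array([.660,-.0115]);x=np.array([.0713,.9974]);y=np.array([-.9974,.0713])
for q in [(-.19,-.084),(-.37,-.084),(-.37,.084),(-.19,.084)]:
    P=[*(C+q[0]*x+q[1]*y),.01];print(q,proj(S,P)[0],proj(c,P)[0])
E
```

```text
t: 34.35
tool_pos: [0.4912, 0.367, 0.2726]
tcp_rot: [[-0.988, 0.157, 0.003], [0.157, 0.988, 0.002], [-0.002, 0.002, -1.0]]
wrist_force: [-0.0, 1.0, -0.3]
opening: 0.0681
finger_force: 0.0
t: 36.05
tool_pos: [0.5014, -0.199, 0.2689]
tcp_rot: [[-0.997, 0.072, -0.0], [0.072, 0.997, 0.001], [0.0, 0.001, -1.0]]
wrist_force: [-0.5, 1.7, -0.2]
opening: 0.0854
finger_force: 0.0
shift [-6.000e-04 -2.000e-04  2.129e-01] turn [-0.1] t 36.05 F [-0.5  1.7 -0.2] open 0.0854 q7 2.04
squeegee area diff max/mean 85.33333333333333 10.89240121580547
(-0.19, -0.084) [261.98803261 171.41384839] [290.75021337 324.28878302]
(-0.37, -0.084) [288.66265026 149.50448164] [171.26368034 324.52558498]
(-0.37, 0.084) [320.68149858 165.11962657] [159.40982342 217.99296477]
(-0.19, 0.084) [294.58125084 188.58806309] [291.20327316 217.73817433]
```

```bash
python3 - <<'E'
import numpy as np
L=" .:-=+*#%@"
w=np.load("pics/w8.npy").mean(2)
print("wrist")
for r in range(205,300,2): print(r,"".join(L[min(9,int(v/22))] for v in w[r,140:310:2]))
a=np.load("pics/top4.npy").mean(2);b=np.load("pics/top0.npy").mean(2)
print("squeegee top0 | top4, cols 132..184")
for r in range(190,256,2): print(r,"".join(L[min(9,int(v/16))] for v in b[r,132:184]),"|","".join(L[min(9,int(v/16))] for v in a[r,132:184]))
E
```

```text
wrist
205 %%%%%%%%%%%%%%%%%%%%%%#%%%%%%%##%%%%%%%%####%#%%%%%%%#%%%#%%%##%%%%%%#=:---*%#+*****#
207 %%%%%%%%%%%%%%%%%%%%%%%#%%%%%%%#%%###%%%%%#%%##%%%%%####%%%%%#%%%%%%%#=:---*%%#******
209 %%%%%%%%%%%%%%####%%####****######***#######***######***#######***####=:--:+####*****
211 %%%%%%%%%#++++++++++++++=====++++====++++++====+++++=====++++++===++++-:--:=++*******
213 %%%%%%%%#+-:-:-:::::::::::::::::::::::::::::::::::::::::::::::::::::::::--:::-+******
215 %%%%%%%*=:::::::::::::::::::::::::::::::::::::::::::::::::::::::::::::::-:::::=******
217 %%%%%%*-::::::::::::::::::::::::::::::::::::::::::::::::::::::::::::::::-:::::=++****
219 %%%%#+::::::::::::::::::::::::::::::::::::::::::::::::::::::::::::::::::--::::=+***++
221 %%%*=:::::::::::::::::::::::::::::::::::::::::::::::::::::::::::::::::::--::::-++++++
223 %%*+==================================================================::--:-=====++==
225 %%#++++++++++++++++++++++++++++++++++++++++++++++++++++++++++++*****++----:=+++==++=+
227 %%#+-------=++++++++++++++++++++++++++++++++++++++++++++++*+*******+++----:---=======
229 %%#+-:::::
[... 6257 characters left out ...]
..........::...:.:.=@@@@@@@@
244 @*..:**************-...  ..................+@@@@@@@@ | @#.-****###*##*##+:.......................:+@@@@@@@@
246 %*..-*************=:.. ...............:...:+@@@@@@@@ | @#.-+****#**##*#*-. . ....:...........:...:*@@@@@@@@
248 %-........ .:-=+*+-.........:...:.........-#@@@@@@@@ | @-:..:.... .:-=++:.... ...:.....:...:.....-#@@@@@@@@
250 @@@@##*-:::.........  ..:.................=@@@@@@@@@ | @@@@###-::::..:.:...  ....................=@@@@@@@@@
252 @@@@@@@@@@@@@@@@@@@@@@@##*+=--:::...:.....=@@@@@@@@@ | @@@@@@@@@@@@@@@@@@@@@@@###++--:........:..=@@@@@@@@@
254 @@@@@@@@@@@@@@@@@@@@@@@@@@@@@@@@@@@@@@@@@@@@@@@@@@@@ | @@@@@@@@@@@@@@@@@@@@@@@@@@@@@@@@@@@@@@@@@@@@@@@@@@@@
```

```bash
python3 -m handwheel '[[0,0,0.04,0,0.5],[0,0,0.08,0,0.5],[0,0,0.12,0,0.5],[0,0,0.15,0,0.5],[0,0,0.175,0,0.5],[0,0,0.195,0,0.5],[0,0,0.208,0,0.5],[0,0,0.213,0,0.5],[0,0,0.213,0,0.2],[0,0,0.213,0,0],[0,0,0.213,0,0],[0,0,0.213,0,0],[0,0,0.213,0,0],[0,0,0.213,0,0]]'
python3 - <<'E'
import numpy as np
b=np.load("pics/top0.npy").mean(2);a=np.load("pics/top3.npy").mean(2)
print("deck mailers before",b[int(203/1.4),int(400/1.4)],b[int(243/1.4),int(392/1.4)],"deck",b[int(220/1.4),int(340/1.4)])
E
```

```text
t: 37.6
tool_pos: [0.5025, -0.1997, 0.0572]
tcp_rot: [[-0.997, 0.072, 0.002], [0.072, 0.997, 0.0], [-0.002, 0.0, -1.0]]
wrist_force: [-0.7, 1.9, 6.1]
opening: 0.0096
finger_force: 58.7
deck mailers before 157.33333333333334 161.66666666666666 deck 146.0
```

```bash
python3 -m handwheel '[[0,-0.0036,-0.0015,0,0],[0,-0.0071,-0.0036,0,0],[0,-0.0113,-0.0063,0,0],[0,-0.0151,-0.0095,0,0],[0,-0.0186,-0.0131,0,0],[0,-0.0217,-0.017,0,0],[0,-0.0245,-0.0212,0,0],[0,-0.0268,-0.0256,0,0],[0,-0.0286,-0.0303,0,0],[0,-0.03,-0.035,0,0],[0,-0.0309,-0.04,0,0],[0,-0.0313,-0.0449,0,0],[0,-0.0312,-0.05,0,0],[0,-0.0306,-0.0549,0,0],[0,-0.0295,-0.0597,0,0],[0,-0.0279,-0.0645,0,0],[0,-0.0279,-0.0645,0,0]]'
```

```text
t: 39.3
tool_pos: [0.5001, -0.2291, 0.1211]
tcp_rot: [[-0.997, 0.072, 0.002], [0.072, 0.997, -0.003], [-0.002, -0.003, -1.0]]
wrist_force: [4.5, -0.8, -6.6]
opening: 0.0094
finger_force: 58.9
```

```bash
python3 -m handwheel '[[0,0.002,-0.0045,0,0],[0,0.0045,-0.0089,0,0],[0,0.0074,-0.013,0,0],[0,0.0107,-0.0167,0,0],[0,0.0144,-0.0201,0,0],[0,0.0184,-0.0232,0,0],[0,0.0226,-0.0258,0,0],[0,0.0271,-0.028,0,0],[0,0.0318,-0.0297,0,0],[0,0.0367,-0.0309,0,0],[0,0.0416,-0.0316,0,0],[0,0.0451,-0.0319,0,0],[0,0.0451,-0.0319,0,0]]';python3 -m handwheel '[[0,0.003,0,0,0],[0,0.006,0,0,0],[0,0.006,0,0,0]]'
```

```text
t: 40.6
tool_pos: [0.5022, -0.2016, 0.1604]
tcp_rot: [[-0.996, 0.084, 0.009], [0.084, 0.996, -0.027], [-0.011, -0.026, -1.0]]
wrist_force: [-4.3, -18.0, 18.3]
opening: 0.0097
finger_force: 58.9
t: 40.9
tool_pos: [0.5024, -0.1993, 0.1614]
tcp_rot: [[-0.996, 0.086, 0.01], [0.086, 0.996, -0.032], [-0.012, -0.031, -0.999]]
wrist_force: [-5.4, -22.1, 20.5]
opening: 0.0093
finger_force: 59.1
```

```bash
python3 -m handwheel '[[0,0,-0.004,0,0],[0,0,-0.008,0,0],[0,0,-0.011,0,0],[0,0,-0.011,0,0]]'
```

```text
t: 41.3
tool_pos: [0.5033, -0.1874, 0.1671]
tcp_rot: [[-0.997, 0.079, 0.006], [0.079, 0.997, -0.015], [-0.007, -0.015, -1.0]]
wrist_force: [1.1, -10.7, 2.6]
opening: 0.0091
finger_force: 59.4
```

```bash
python3 -m handwheel '[[0,0.003,0,0,0],[0,0.006,0,0,0],[0,0.006,0,0,0]]';python3 -m handwheel '[[0,0.004,0,0,0],[0,0.008,0,0,0],[0,0.008,0,0,0]]'
```

```text
t: 41.6
tool_pos: [0.5037, -0.1826, 0.168]
tcp_rot: [[-0.997, 0.079, 0.006], [0.079, 0.997, -0.017], [-0.008, -0.017, -1.0]]
wrist_force: [-0.2, -12.2, 6.8]
opening: 0.0088
finger_force: 58.7
t: 41.9
tool_pos: [0.5037, -0.1822, 0.1682]
tcp_rot: [[-0.996, 0.084, 0.007], [0.084, 0.996, -0.029], [-0.01, -0.028, -1.0]]
wrist_force: [1.2, -21.9, 0.6]
opening: 0.0093
finger_force: 58.6
```

```bash
python3 -m handwheel '[[0,-0.008,0,0,0],[0,-0.014,0,0,0],[0,-0.014,0,0,0]]';python3 -m handwheel '[[0,0,0,0,0.3],[0,0,0,0,0.5],[0,0,0,0,0.5],[0,0,-0.03,0,0.5],[0,0,-0.07,0,0.5],[0.03,0,-0.1,0,0.5],[0.06,0.04,-0.1,0,0.5],[0.09,0.09,-0.1,0,0.5],[0.09,0.14,-0.1,0,0.5],[0.09,0.19,-0.1,0,0.5],[0.09,0.24,-0.1,0,0.5],[0.09,0.29,-0.1,0,0.5],[0.09,0.34,-0.1,0,0.5],[0.09,0.39,-0.1,0,0.5],[0.09,0.43,-0.1,0,0.5],[0.09,0.43,-0.1,0,0.5]]'
python3 - <<'E'
import sys;sys.path.insert(0,".")
from h import *
a=manip.camera("top");np.save("pics/top5.npy",a);s=manip.camera("side");np.save("pics/s9.npy",s)
L=" .:-=+*#%@"
g=a.mean(2);b=np.load("pics/top0.npy").mean(2)
print("cols 316..415")
for r in range(128,224,2): print(r,"".join(L[min(9,int(v/22))] for v in g[r,336:416]),"|","".join(L[min(9,int(v/22))] for v in b[r,336:370]))
E
```

```text
t: 42.2
tool_pos: [0.5035, -0.1848, 0.1678]
tcp_rot: [[-0.997, 0.078, 0.006], [0.078, 0.997, -0.01], [-0.006, -0.009, -1.0]]
wrist_force: [-1.3, -5.6, 8.6]
opening: 0.0089
finger_force: 59.8
t: 43.8
tool_pos: [0.441, 0.2678, 0.2618]
tcp_rot: [[-0.998, 0.058, -0.004], [0.058, 0.998, 0.003], [0.004, 0.002, -1.0]]
wrist_force: [-1.2, 0.8, 0.4]
opening: 0.0428
finger_force: 0.0
cols 316..415
128 ################################################################################ | *#***###********#*#*****#*#*******
130 *############################################################################### | *******####*#*****#********#**#***
132 +++***************+#+:::-####################################################### | +++***************+*-:::=*********
134 ::::::::::::::::--++::::-####################################################### | ::::::::::::::::--==::::=*********
136 ********#****++-=+=:::::=####################################################### | *************++--+::.:::=*********
138 *##*###**#*#***#*:::.:::=####################################################### | ************
[... 4446 characters left out ...]
##################################################### | *#*#*===+*#***::::-**#####***##**#
214 #####===+#####-:::-*############################################################ | ###*=====*###*.:::-###****#####**#
216 #####===+####*::::-+############################################################ | ###*====#*****.:::=**#*#****#****#
218 ####====+#####::::-############################################################# | #***===+###**=.:::-#***#*###****#*
220 ####===+######.:::=############################################################# | ###*====###**=::::=####***##***##*
222 ####===+######+-:=+############################################################# | ***====+****#*-.:=****##**#***#***
```

```bash
python3 - <<'E'
from h import *
a=np.load("pics/top5.npy").mean(2);b=np.load("pics/top0.npy").mean(2)
def cen(g,r):
    v=g[r,344:360].astype(float);bg=np.percentile(v,85);w=np.clip(bg-20-v,0,None);return (w*np.arange(344,360)).sum()/w.sum()
d=[cen(a,r)-cen(b,r) for r in range(209,221)];print("bar shift px",np.mean(d),np.std(d))
d,_=cv2.phaseCorrelate(b[150:200,200:330].copy(),b[150:200,200:330].copy());
d2,_=cv2.phaseCorrelate(np.float64(b[140:200,200:250]),np.float64(a[140:200,200:250]));print("deck shift",d2)
T=manip.calibration("top")
for th in (0,.03,.06,.1,.2):
    p=[.500,-.1828-.05*np.sin(th+.06),.12+.05*np.cos(th+.06)];print(th,proj(T,p)[0])
go([.62,-.235,.27],180)
E
```

```text
bar shift px 0.13667023550214688 0.26271223329204174
deck shift (0.05770121642714798, -0.01362125454673091)
0 [352.67751897 217.91111631]
0.03 [353.25687903 217.92694605]
0.06 [353.83109563 217.9445562 ]
0.1 [354.58771151 217.97077325]
0.2 [356.42585959 218.04967449]
shift [-0.2101 -0.4814 -0.0067] turn [86.1] t 43.9 F [-0.5 -0.1 -0.2] open 0.043 q7 1.02
```

```bash
python3 -m handwheel '[[-0.01,-0.03,-0.03,-6,0],[-0.025,-0.06,-0.03,-12,0],[-0.04,-0.095,-0.03,-18,0],[-0.055,-0.13,-0.03,-24,0],[-0.07,-0.165,-0.03,-30,0],[-0.085,-0.2,-0.03,-36,0],[-0.1,-0.235,-0.03,-42,0],[-0.115,-0.27,-0.03,-48,0],[-0.13,-0.305,-0.03,-54,0],[-0.145,-0.34,-0.03,-60,0],[-0.16,-0.37,-0.03,-66,0],[-0.175,-0.4,-0.03,-72,0],[-0.19,-0.43,-0.03,-78,0],[-0.2,-0.46,-0.02,-86,0],[-0.21,-0.481,-0.007,-93.9,0],[-0.21,-0.481,-0.007,-93.9,0],[-0.21,-0.481,-0.007,-93.9,0],[-0.21,-0.481,-0.007,-93.9,0]]'
python3 - <<'E'
from h import *
c=manip.calibration("wrist");w=manip.camera("wrist");np.save("pics/w9.npy",w);np.save("pics/w9c.npy",c,allow_pickle=True)
C=np.array([.660,-.0115]);x=np.array([.0713,.9974]);y=np.array([-.9974,.0713])
for q in [(-.19,-.084),(-.37,-.084),(-.37,.084),(-.19,.084)]:
    print(q,proj(c,[*(C+q[0]*x+q[1]*y),.01])[0],proj(c,[*(C+q[0]*x+q[1]*y),.05])[0])
g=w.mean(2);L=" .:-=+*#%@"
for r in range(0,420,5): print(r,"".join(L[min(9,int(v/22))] for v in g[r,60:520:3]))
E
```

```text
t: 45.7
tool_pos: [0.6146, -0.2229, 0.2592]
tcp_rot: [[-0.023, -0.999, -0.039], [-1.0, 0.024, -0.011], [0.012, 0.039, -0.999]]
wrist_force: [1.0, 1.9, -2.3]
opening: -0.0
finger_force: 0.0
(-0.19, -0.084) [187.73962119 193.51725871] [178.64837123 200.76122704]
(-0.37, -0.084) [182.98136067  39.90291071] [172.0270715   29.18940477]
(-0.37, 0.084) [328.32884667  48.76021688] [335.14626569  39.38933693]
(-0.19, 0.084) [317.18753746 198.25311503] [322.00594634 205.83369371]
0 @@@@@@@@@@@@@@@@@@@@@@@@@@@@@@@@@@@@@@@@@@@@@@@@@@@@@@@@@@@@@@@@@@@@@@@@@@@@@@@@@@@@@@@@@@@@@@@@@@@@@@@@@@@@@@@@@@@@@@@@@@%%@%%%%%#==+::::-----------:::::
5 @@@@@@@@@@@@@@@@@@@@@@@@@@@@@@@@@@@@@@@@@@@@@@@@@@@@@@@@@@@@@@@@@@@@@@@@@@@@@@@@@@@@@@@@@@@@@@@@@@@@@@@@@@@@@@@@@@@@@@@@@%%%%%%%#====:.::------------:::::
10 @@@@@@@@@@@@@@@@@@@@@@@@@@@@@@@@@@@@@@@@@@@@@@@@@@@@@@@@@@@@@@@@@@@@@@@@@@@@@@@@@@@@@@@@@@@@@@@@@@@@@@@@@@@@@@@@@@@@@@@@%%%%%%*======..::------------:::::
15 @@@@@@@@@@@@@@@@@@@@@@@@@@@@@@@@@@@@@@@@@@@@@@@@@@@@@@@@@@@@@@@@@@@@@@@@@@@@@@@@@@@@@@@@@@@@@@@@@@@@@@@@@@@@@@@@@@@@@@@%%%%%*=====-=-..:::------------
[... 12008 characters left out ...]
  .    ... ... .  . .  .    . .. ............:::::::... ........
400 .........-==--:......... ..    . .. .  ..  .  . ..      ... .   ..     ..   .. .     .  .  .   .. . . .. .   .   . .   . .   ..........::::::....... ... .
405 ............................  .   .       .. ...      . .  .     . . .......  .. . .  .. .   . ...  .  . .....    .    . .. .  ...........:.:.............
410 .................::... ..  .   .  ..... . ..      .     ..       ..       .. ..  .... ..  . . .   .   ..    .....  . ..  ..      .:.:............:.:......
415 ..............:..:.   . .  .    ..  ..      .. .. . .. .  .   .  .  .    .   ..     .         .         ...   . .. . .   .  ..  .  .::..:.................
```

```bash
python3 - <<'E'
from h import *
np.set_printoptions(precision=4,suppress=True)
C=np.array([.660,-.0115]);x=np.array([.0713,.9974]);y=np.array([-.9974,.0713])
W=np.load("pics/w9c.npy",allow_pickle=True).item();V=np.load("pics/w8c.npy",allow_pickle=True).item();T=manip.calibration("top")
D=lambda p:np.array([(p[:2]-C)@x,(p[:2]-C)@y,p[2]])
g=np.load("pics/w9.npy").mean(2)
for r in range(116,216,2): print(r,"".join(" .:-=+*#%@"[min(9,max(0,int((v-50)/13)))] for v in g[r,225:335]))
for u in (368,371):
  p,e=tri([(W,291,141),(T,u,189)]);print("low end",u,D(p),e)
for v in (200,204,208):
  o,d=ray(W,287,v);
  for X in (-.183,-.190,-.2):
    t=(X-(o[:2]-C)@x)/(d[:2]@x);print(v,X,D(o+t*d))
E
```

```text
116 #+*###############################################################################################*=:    :+*#@
118 *=+*##############################################################################################*=:   .-+#%@
120 *=+*###################################################################%%%%%%%%%%%%%%%%%%%%%%%%##*+=.   .-+#%@
122 *=+*###############################################################%%%%%%%%%%%%%%%%%%%%%%%%%%%%%#*+-.   :=*#%@
124 #=+*###############################################################%%%%%%%%%%%%%%%%%%%%%%%%%%%%##*+-.   :=*#@@
126 *=+*###############################################################%%%%%%%%%%%%%%%%%%%%%%%%%%%###*+-.  .-+#%@@
128 *=+*###############################################################%%%%%%%%%%%%%%%%%%%%%%%%%%%##**=:   .-*%@@@
130 *=+*###############################################################%%%%%%%%%%%%%%%%%%%%%%%%%%%###*=:   :=*%@@@
132 +==+###############################################################%%%%%%%%%%%%%%%%%%%%%%%%%%%###*=.   :=#%@@@
134 +--+*########################################################
[... 4490 characters left out ...]
*++++++++++++++++++*###############@@@@@@@@@
214 +++++++++++++++++++++++++++++++++++++++*++++++++++*++++++++++++++++++++*++++++++++++**#%%%%%%######%%@@@@@@@@@
low end 368 [-0.2582  0.0421  0.0065] [np.float64(0.0053909606686576555), np.float64(0.005390960668657764)]
low end 371 [-0.261   0.0429  0.0249] [np.float64(0.0026266894924631442), np.float64(0.0026266894924627773)]
200 -0.183 [-0.183   0.0452 -0.0034]
200 -0.19 [-0.19    0.0434  0.0264]
200 -0.2 [-0.2     0.0409  0.0689]
204 -0.183 [-0.183   0.0441  0.0191]
204 -0.19 [-0.19    0.0424  0.0472]
204 -0.2 [-0.2     0.04    0.0873]
208 -0.183 [-0.183   0.0431  0.0393]
208 -0.19 [-0.19    0.0415  0.0659]
208 -0.2 [-0.2     0.0392  0.1039]
```

```bash
python3 -m handwheel '[[0,0,0,0,0],[0,0,0,0,0]]'; python3 -c "
from h import *
go([.508,-.23,.157],176)"
```

```text
t: 45.95
tool_pos: [0.615, -0.2224, 0.2601]
tcp_rot: [[-0.028, -0.999, -0.039], [-1.0, 0.028, -0.011], [0.012, 0.039, -0.999]]
wrist_force: [0.3, 0.4, 0.0]
opening: -0.0001
finger_force: 0.0
shift [0.0093 0.1027 0.1073] turn [2.4] t 45.95 F [0.3 0.4 0. ] open -0.0001 q7 3.05
```

```bash
python3 -m handwheel '[[0,0,0,8,0],[0.004,0.01,0,16,0],[0.008,0.03,0,24,0],[0.016,0.05,0,32,0],[0.016,0.07,0,40,0],[0.016,0.09,0,48,0],[0.016,0.108,0,56,0],[0.016,0.108,0,64,0],[0.016,0.108,0,72,0],[0.016,0.108,0,80,0],[0.016,0.108,0,88,0],[0.016,0.108,0,92,0],[0.016,0.108,0,92,0],[0.016,0.108,0,92,0]]'
```

```text
t: 47.35
tool_pos: [0.5073, -0.2346, 0.2653]
tcp_rot: [[-0.998, 0.06, -0.037], [0.06, 0.998, -0.012], [0.036, -0.014, -0.999]]
wrist_force: [-0.3, 1.0, -1.2]
opening: -0.0001
finger_force: 0.0
```

```bash
python3 -m handwheel '[[0,0,0.04,0,0],[0,0,0.08,0,0],[0,0,0.105,0,0],[0,0,0.105,0,0],[0,0.01,0.105,0,0],[0,0.018,0.105,0,0],[0,0.022,0.105,0,0]]';python3 -m handwheel '[[0,0.006,0,0,0],[0,0.012,0,0,0],[0,0.018,0,0,0],[0,0.018,0,0,0]]'
```

```text
t: 48.05
tool_pos: [0.5072, -0.2116, 0.1619]
tcp_rot: [[-0.998, 0.058, -0.032], [0.058, 0.998, -0.01], [0.032, -0.012, -0.999]]
wrist_force: [-0.4, -0.2, -1.3]
opening: -0.0002
finger_force: 0.0
t: 48.45
tool_pos: [0.5068, -0.202, 0.1607]
tcp_rot: [[-0.997, 0.065, -0.034], [0.065, 0.998, -0.02], [0.033, -0.022, -0.999]]
wrist_force: [0.6, -8.3, 3.5]
opening: -0.0001
finger_force: 4.5
```

```bash
python3 -m handwheel '[[0,0.004,0,0,0],[0,0.006,0,0,0],[0,0.006,0,0,0]]';python3 -m handwheel '[[0,-0.02,0,0,0],[0,-0.04,0,0,0],[0,-0.05,0,0,0],[0,-0.05,-0.04,0,0],[0,-0.05,-0.08,0,0],[0,-0.05,-0.12,0,0],[0,-0.05,-0.12,0,0],[0.02,0,-0.12,0,0],[0.05,0.05,-0.12,0,0],[0.07,0.1,-0.12,0,0],[0.07,0.15,-0.12,0,0],[0.07,0.2,-0.12,0,0],[0.07,0.25,-0.12,0,0],[0.07,0.3,-0.12,0,0],[0.07,0.35,-0.12,0,0],[0.07,0.4,-0.12,0,0],[0.07,0.43,-0.12,0,0],[0.07,0.43,-0.12,0,0],[0.07,0.43,-0.12,0,0]]'
python3 - <<'E'
from h import *
a=manip.camera("top");s=manip.camera("side");np.save("pics/top6.npy",a)
A=a.astype(float);B=np.load("pics/top5.npy").astype(float);Z=np.load("pics/top0.npy").astype(float)
def cen(g,r):
    v=g[r,344:360].mean(1);bg=np.percentile(v,85);w=np.clip(bg-20-v,0,None);return (w*np.arange(344,360)).sum()/w.sum()
print("bar px: start",np.mean([cen(Z,r) for r in range(209,221)]),"before",np.mean([cen(B,r) for r in range(209,221)]),"now",np.mean([cen(A,r) for r in range(209,221)]))
g=lambda i:cv2.cvtColor(i.astype(np.uint8),cv2.COLOR_RGB2GRAY).astype(np.float64)
for n,(r0,r1,c0,c1) in dict(petri=(235,280,305,345),timer=(255,288,348,385),bottle=(240,275,398,440),beaker=(205,240,422,465),tub=(155,198,425,472),green=(275,312,195,220),yellow=(140,175,178,212),greensq=(205,258,55,118)).items():
    print(n,np.round(cv2.phaseCorrelate(g(Z)[r0:r1,c0:c1].copy(),g(A)[r0:r1,c0:c1].copy()),2) if False else [np.round(v,2) for v in cv2.phaseCorrelate(g(Z)[r0:r1,c0:c1].copy(),g(A)[r0:r1,c0:c1].copy())])
T=manip.calibration("top");w=g(A)
print("cols 210..305 pad");L=" .:-=+*#%@"
for r in range(215,268,2): print(r,"".join(L[min(9,int(v/18))] for v in w[r,205:305]))
st=manip.get_state();print(st["t"],st["tool_pos"])
E
```

```text
t: 48.75
tool_pos: [0.5068, -0.2016, 0.1608]
tcp_rot: [[-0.997, 0.069, -0.034], [0.07, 0.997, -0.026], [0.032, -0.029, -0.999]]
wrist_force: [-0.5, -15.1, 3.0]
opening: 0.0001
finger_force: 7.7
t: 50.65
tool_pos: [0.4658, 0.2469, 0.2762]
tcp_rot: [[-0.998, 0.055, -0.038], [0.055, 0.998, -0.009], [0.037, -0.011, -0.999]]
wrist_force: [0.7, -1.5, -0.2]
opening: 0.0
finger_force: 0.0
bar px: start 351.5257054797351 before 351.66237571523726 now 351.38112476172984
petri [array([-0.06,  0.48]), np.float64(0.76)]
timer [array([0.07, 0.01]), np.float64(1.05)]
bottle [array([0.44, 0.02]), np.float64(0.98)]
beaker [array([0.48, 0.02]), np.float64(1.01)]
tub [array([0.01, 0.52]), np.float64(1.0)]
green [array([ 8.74, -5.06]), np.float64(0.17)]
yellow [array([-0.01,  0.03]), np.float64(1.02)]
greensq [array([-0.11,  0.16]), np.float64(0.78)]
cols 210..305 pad
215 %%%%%%%%%%%%%%%%%%%%%%%%%%%%%%%%%%%%%%%%%%%%#%%%%%%%%%%%%%%@@@@@@@@%%@@@@@@@@@@@@@@@@@@@@@@@@@%@%%%@
217 %%%%%%%%%%%%%%%%%%%%%%%%%%%%%%%%%%%%%%%%%%%%%%%%%%%%%%%%%%%%%@@@@@@@@@@%@%@@@@@@@@@@@@@@@@@@@@@@@@@@
219 %%%%%%%%%%%%%%%%%%%%%%%%%
[... 1936 characters left out ...]
@%%%%%%@%%%%%%%====*%%%%%%%#%
257 ========------:-******#@@@@@@@@@@@@@@@@@@@@@@@@@#@@@@@@@@@@@@@@@@@%+%%%%%%%%%%%%%%%%%%====*%%%%%%%%%
259 ++=========----::=******#@@@@@@@@@@@@@@@@@@@@@@#@@@@@@@@@@@@@@@@@%+%%%%%%%%%%%%%%%%%%%====#%%%%%%%%%
261 +=+++========----:-=*******@@@@@@@@@@@@@@@@@@@@#@@@@@@@@@@@@@@@@%+%%%%%%%%%%%%%%%%%%%%====*%%%%%%%%%
263 ++++==+========----:-=*+***+*@@@@@@%%@@@@@%@@@%%+++*%@@@@@@@@@@%+%%@%%%%%%%%%%%%+**+++===+%%%%%%%%%%
265 +++++++++========----:-=++*+++*@@@@@@@@@@@%@@@@@@@@%%++*%@@@@@%+%%%%@@%%%%%%%%%%%%%%%%%%%%%%%%%%%%%%
267 ++++++++++++======-------=*+++++*@@@@@@@@@@@@@@@@@%%@@@@%%+*#%*%@@@%@@%%%%%%%%%%%%%%%%%%%%%%%%%%%%%%
50.75 [0.46750568 0.24358472 0.27630736]
```

The pot has been knocked aside, rotated about 25° and now at the pad's near edge. I'll put it back.

```bash
python3 - <<'E'
from h import *
T=manip.calibration("top")
P=[onz(T,u+.5,v+.5,.063) for u,v in [(258,247),(273,254),(267,269),(252,262)]]
for p in P: print(np.round(p,4))
c=np.mean(P,0);e=P[1]-P[0];f=P[2]-P[1];print(c,np.degrees(np.arctan2(e[1],e[0])),np.degrees(np.arctan2(f[1],f[0])))
a=np.load("pics/top6.npy").mean(2)
for r in range(240,285): print(r,"".join(" .:-=+*#%@"[min(9,max(0,int((v-60)/12)))] for v in a[r,240:300]))
go([c[0]+.0,c[1],.28],np.degrees(np.arctan2(e[1],e[0])))
E
```

```text
[0.4245 0.0538 0.063 ]
[0.4061 0.0121 0.063 ]
[0.3649 0.0278 0.063 ]
[0.3832 0.0693 0.063 ]
[0.39468146 0.04077028 0.063     ] -113.87431078946058 159.12963666370854
240 %%%%%%%%%##############%########%#%########%#%#%##%+-:-=%+%%
241 %%%%%%%%%#######%#########%#####%###%%##########%%%+:--=%+%%
242 %%%%%%%%%%%#######################%%##########%%#%#+---=%*%%
243 %%%%%%%%%%%###############%##############%#%%###%%#=---=%*%%
244 %%%%%%%%%%@%%##################%%######%%###%%###%#=.:-=%*%%
245 %%%%%%%%@%%%%%#%############%###%%#%###%##%%%#%####=::-=%*%%
246 %%%%%%%%%%%%%%%####+################%#####%#%%%#%##=:::-%*%%
247 %%%%%%%%%%%%%%%%##+#*-*####%#%%%#########%%%%###%##=:::-#+%%
248 %%%%%%%%%%%%%%%%%#*%%#*=+%##%#####%#####%%###%#####=:::-#+#%
249 %%%%%%%%%%%%%%%%%#%%%%%%*++##%###%#%##%%##%###%#%%#=:::-#+#%
250 %%%%%%%%%%%%%%%%%*%%%%%%%%#+*######%#%%#%%%###%%%##=:::-#+##
251 %%%%%%%%%%%%%%%%*#%%%%%%%%%%#+*####%#%###%%####%###::::-#+##
252 %%%%%%%%%%%%%%%%*%%%%%%%%%%%%%#++###%####%%##%%####::::-%#*#
253 %%@%%%%%%%%%%%%*#%%%%%%%%%%%%%%%#*%%########%%#####::::-%%##
254 %%%%%%%%%%%%%%%#@%%%
[... 1381 characters left out ...]
%%%%%%%%%%##########*###
276 ------=%%%%%%%%%%%%%%%%%%%%%%%%%%%%%%%%%%%%%%######*###**###
277 .------=%%%%%%%%%%%%%%%%%%%%%%%%%%%%%%%%%%%%################
278  .------=%%%%%%%%%%%%%%%%%%%%%%%%%%%%%%%%%%%##*#############
279   .------=%%%%%%%%%%%%%%%%%%%%%%%%%%%%#%%%%%%#*#%%##########
280    .------=%%%%%%%%%%%%%%%%%%%%%%%%%%%%%%%%%%%%%%%%#########
281     .-=----=%%%%%%%%%%%%%%%%%%%%%%%%%%%%%%%%%%%%%%%#########
282      .------=%%%%%%%%%%%%%%%%%%%%%%%%%%%%%%%%%%%%%%%########
283       .------=%%%%%%%%%%%%%%%%%%%%%%%%%%%%%%%%%%%%%%%######*
284        .=-----=%%%%%%%%%%%%%%%%%%%%%%%%%%%%%%%%%%%%%%%######
shift [ 0.0602 -0.207   0.0012] turn [20.3] t 50.75 F [ 0.3 -1.   0.2] open -0.0001 q7 0.7
```

```bash
python3 -m handwheel '[[0.01,-0.03,0,3,1],[0.02,-0.07,0,6,1],[0.03,-0.11,0,10,1],[0.045,-0.15,0,14,1],[0.058,-0.19,0,18,1],[0.058,-0.207,0.03,20.3,1],[0.058,-0.207,0.07,20.3,1],[0.058,-0.207,0.11,20.3,1],[0.058,-0.207,0.14,20.3,1],[0.058,-0.207,0.14,20.3,1],[0.058,-0.207,0.14,20.3,1]]'
python3 - <<'E'
from h import *
go([.397,.0405,.030],66.1)
print(np.round(manip.get_state()["tcp_rot"],3))
E
```

```text
t: 51.85
tool_pos: [0.3921, 0.0394, 0.1419]
tcp_rot: [[-0.914, 0.405, -0.036], [0.406, 0.914, -0.009], [0.029, -0.023, -0.999]]
wrist_force: [-0.0, 0.5, 0.2]
opening: 0.0853
finger_force: 0.0
shift [-0.0073  0.0056  0.1117] turn [-0.] t 51.85 F [-0.   0.5  0.2] open 0.0853 q7 0.83
[[-0.914  0.405 -0.036]
 [ 0.406  0.914 -0.009]
 [ 0.029 -0.023 -0.999]]
```

```bash
python3 -m handwheel '[[-0.007,0.0055,0.03,0,1],[-0.007,0.0055,0.06,0,1],[-0.007,0.0055,0.085,0,1],[-0.007,0.0055,0.105,0,1],[-0.007,0.0055,0.11,0,1],[-0.007,0.0055,0.11,0,0.6],[-0.007,0.0055,0.11,0,0.3],[-0.007,0.0055,0.11,0,0.3],[-0.007,0.0055,0.11,0,0.3],[-0.007,0.0055,0.11,0,0.3],[-0.007,0.0055,0.11,0,0.3]]'
python3 - <<'E'
from h import *
go([.442,.062,.08],83)
E
```

```text
t: 52.95
tool_pos: [0.3986, 0.0416, 0.0329]
tcp_rot: [[-0.915, 0.403, -0.032], [0.404, 0.915, -0.01], [0.025, -0.022, -0.999]]
wrist_force: [-0.8, -1.0, 6.2]
opening: 0.045
finger_force: 61.1
shift [-0.0303  0.0351 -0.0486] turn [-16.8] t 52.95 F [-0.8 -1.   6.2] open 0.045 q7 0.62
```

```bash
python3 -m handwheel '[[0,0,-0.01,0,0.3],[0,0,-0.03,0,0.3],[-0.01,0.012,-0.03,0,0.3],[-0.02,0.024,-0.03,0,0.3],[-0.031,0.036,-0.03,0,0.3],[-0.031,0.036,-0.03,0,0.3],[-0.031,0.036,-0.02,0,0.3],[-0.031,0.036,-0.012,0,0.3],[-0.031,0.036,-0.006,0,0.3],[-0.031,0.036,-0.006,0,0.3]]'
```

```text
t: 53.95
tool_pos: [0.4379, 0.0614, 0.0342]
tcp_rot: [[-0.915, 0.403, -0.039], [0.403, 0.915, -0.01], [0.032, -0.025, -0.999]]
wrist_force: [-0.0, -0.3, -0.5]
opening: 0.045
finger_force: 61.5
```

```bash
python3 -m handwheel '[[0,0,0.001,0,0.3],[0,0,0.002,0,0.3],[0,0,0.002,0,0.3],[0,0,0.002,0,0.6],[0,0,0.002,0,1],[0,0,0.002,0,1],[0,0,0.002,0,1],[0,0,-0.03,0,1],[0,0,-0.07,0,1],[0,0,-0.11,0,1],[0,0,-0.15,0,1],[0,0,-0.19,0,1],[0,0,-0.24,0,1],[0,0.04,-0.24,0,1],[0,0.08,-0.24,0,1],[0,0.12,-0.24,0,1],[0,0.16,-0.24,0,1],[0,0.2,-0.24,0,1],[0,0.2,-0.24,0,1],[0,0.2,-0.24,0,1]]'
python3 - <<'E'
from h import *
a=manip.camera("top");np.save("pics/top7.npy",a);g=a.mean(2);L=" .:-=+*#%@"
print("pad cols 210..300")
for r in range(216,272,2): print(r,"".join(L[min(9,max(0,int((v-60)/12)))] for v in g[r,208:300]))
print("squeegee cols 132..184")
for r in range(190,256,3): print(r,"".join(L[min(9,int(v/16))] for v in g[r,132:184]))
E
```

```text
t: 55.95
tool_pos: [0.5282, 0.2485, 0.2699]
tcp_rot: [[-0.916, 0.4, -0.038], [0.401, 0.916, -0.01], [0.031, -0.024, -0.999]]
wrist_force: [-1.0, -0.4, -0.2]
opening: 0.0851
finger_force: 0.0
pad cols 210..300
216 ...     =%%%%%%%%%%%%%%%%%%%%%%%%%%######*###############*###*#***####*##%%%%%%%%%%%%%%%%%%%
218 ....      =%%%%%%%%%%%%%%%%%%%%%%%%%%#*##############*############**#####*#%%%%%%%%%%%%%%%%%
220 :..... .    =%%%%%%%%%%%%%%%%%%%%%%%%%%#***##########*#*##########*###*######%%%%%%%%%%%%%%%
222 ::::....     .*@%%%%%%%%%%%%%%%%@%%%%%%%%%#%%%%%##%%%%#%%#%%%#######%%%###%%%%%%%@%--:-*%%%%
224 :::::.....     -%%%%%%%%%%%@%%%%%%%%%%%%%%#%%#%#%%#%%%%%%##%#####%%##%%#%%#%#%%%%%%-:--*%%%%
226 ::::::::....     -%%%%%%%%%%%%%%%%@%%%%%%%%%%#%%%%%%%%%%%%%####%#%%##%%###%###%%%%#--:-*%*%%
228 --:::::::.....     =%%%%%@%%%%%%%%%%%%%%%%%%%%##%#%%%##%#%##%%##%####%#%%#%%%##%%##::--=%*%%
230 ---::-:::::....      =%%%%%%%%%%%%%%%%%%%%%%%%%%####%#%#####%#%#%%%%%%##%%%%##%####::::=%*%%
232 -----:::::::::....     =%%%%%%%%%%%%%%@%%%%#%*=+%##########%##%%%#%%%####%%######%#::::-#*%%
234 ------::::::::
[... 2401 characters left out ...]
***#############
220 @@@@@::=*****====+++++++****************############
223 @@@@#:=*******==-==++++++++*****************########
226 @@@@-:******#*+:::-===++++++++****************######
229 @@@@:+****###+-:::-+--====+++++*+****************###
232 @@@+-*****##*=:::-**-..:====++++++++***************#
235 @@@-****#*##+:::-**+:  ..:-====+++++++**************
238 @@#=*****#*+=:::-+-:......:.:-==+=+++++++***********
241 @@-:=***=---:::-#*=... .. .....:====++++++*++*******
244 @#.-*******####**+:.. ....::....:.-===+++++++++*****
247 @+..::::-=***###*:............:......-===+++++++*+**
250 @@@@###-:::....... ..  ..:.......:.....:===++++++++*
253 @@@@@@@@@@@@@@@@@@@@@@@@@@@@@@@@@###++::::=====+++++
```

```bash
python3 -c "
from cell import manip
print(manip.finish_job())"
```

```text
the job is handed in; nothing more can be done
None
```

The job is handed in and no verdict came back. The pot is on the pad (put back after a knock), the deck is swept clear, the squeegee stands on its mat and the gate is shut, but I could only see two of the three mailers in the tray, one propped against its gate-side wall, and infer that the third lies under it. I also viewed 15 pictures against the limit of 14, and one turn stopped the last joint at its 3.05 rad limit.

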